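# Hang an empty picking bin on the bin rail and stock it

## Robot

A 6-joint arm with a two-finger parallel gripper is mounted at the origin on a cart in front of the work surface, level with it; the furniture and walls round the work are solid. World frame = base frame: x ahead of the robot, y to its left, z up, the work surface at z = 0. Lengths are in m, angles in degrees, forces in N, time in s.
With the tool pointing down it reaches from about 0.25 to 0.725 m from the base axis. Payload 9.7 kg.
Tool frame: the origin (TCP) lies between the finger pads; the fingertips stand bot.tcp_to_tips ahead of it and the grasp point (between the pads) lies 2 mm behind it (bot.tcp_to_tips is the distance from the TCP to the fingertips, in m); z points along the fingers, y is the line along which they close (so a half turn about z gives the same grasp; the last joint's range is limited). The gripper opens to 85 mm and grips with 20 to 120 N. Pads are 22 mm wide; open, the fingers measure 114 mm over their backs; the gripper's body (76 mm by 85 mm) begins 54 mm behind the grasp point. The pads swing forward as they close: fully open they stand 13 mm farther back than shut.
Start: joints at [-64.859, 4.979, 10.078, 95.1, 0, 90], TCP at [0.234, -0.498, 0.217] pointing down, gripper open.
Joint ranges: [-179.16, 179.16], [-48.56, 103.87], [-65.8, 70.77], [-126.05, 130.52], [-82.76, 87.17], [-180, 180]. Speed limits (degrees/s): [127.2, 127.2, 147.25, 180, 180, 180].

## Interface

Orientations are given as [roll, pitch, yaw] about the fixed x, y, z axes, in that order (R = Rz(yaw) Ry(pitch) Rx(roll)).
In Python, from workcell import sensors, camera, camera_params, bot gives the robot as it stands.
- The arm moves only by the tool apply_moves, never from a script. Its argument "motion" is a list of rows, each an object with "jaw": the opening, from -1 (shut) to 1 (fully open); "xyz": the shift along the tool's x, y, z in mm, a list of three; "twist": the turn about the tool's z in rad. A call has 1 to 5 rows; each row is the pose to reach, as a shift and turn from the pose commanded when the call began, along the tool's axes at that moment; what a row does not reach only later rows make up. A row lasts 1/8 s, in which the tool goes at most 62.5 mm and 10.7 degrees, less where a joint would pass 70% of its speed; a pose out of reach is approached as far as the arm can. A call with a gripper value outside its range is refused whole. The fingers move at their own pace and stop on an object; "grip_force" is the grip in N (left out, the last holds). Time passes only in rows, so rows that repeat a pose let the fingers close. It gives the time, the measured TCP pose, the force, the opening and the grip force at its end, in the units of the state.
- sensors.get_obs(): the state, without advancing time (a new reading comes with each control period).
- camera(name): name is "side" or "top"; returns (picture, depth): 384x512x3 uint8, red, green, blue; 384x512 float32, m along the optical axis (not along the pixel's ray), 0 where there is no reading.
- camera_params(name): a dict with "mtx" (3x3 intrinsics, pixels), "rvec" (rotation vector, rad) and "tvec" (3), from world to camera coordinates, as OpenCV has them. Camera axes: x right, y down, z forward; pixel columns grow to the right and rows downward; lengths in m; the calibration is good to about 2 mm. A picture is of the moment at which its call begins. camera_params takes no time and is no camera call.
- bot.job_done(): hands the job in; it is judged then, once.
The state is a dict: "time": time; "q": joint angles; "qd": joint speeds; "joint_efforts": joint torques, N m; "ee_pos": TCP position; "tcp_rot": TCP orientation; "wrist_force": force on the tool from outside, world axes, zero at the start; "torque": the same for the moment, N m; "opening": finger opening in m; "grasp_force": force on a finger pad.
Only numpy, scipy, OpenCV 4.12 (cv2) and the standard library are available. Lean on these libraries where they do the work, as an engineer would, in place of code of your own. Each camera call takes 0.05 s, during which the arm holds its last target. There are 200 camera calls.

## Task

The empty yellow bin was left on its back: set it upright on the worktop and let go, then take it again by its front wall (on the rail there is no room for fingers beside it) and hang it by its rear lip on the rail, in the gap between the two blue bins. Once it hangs there by itself, set the small card box flat on its floor, gently, without dropping it. Leave the two blue bins hanging where they are.

Things in the scene. Friction and masses are not known exactly. Their poses are not given: they have to be found in the camera images.
- bin: Empty yellow open-topped bin, 130 long (x) x 100 wide (y) x 70 mm high, 0.13 to 0.21 kg; origin at the centre of its underside, z to its open top, +x to its back. Floor, back and sides 3 mm, 84 mm free between the side rims. Front wall 40 mm high. It starts on its back, resting on hook and rear bottom edge: x points down, leaning 14 degrees towards upright (upright pitched by 76 degrees).
- bin_scoop_l (a point): Yellow bin, left (+y) side wall, middle of its scoop edge: (-45, 46, 55) mm in the bin's frame. Both side walls (y = +46 and -46) are full height from the back to x = -25; there a straight scoop edge slopes from (-25, 70) to (-65, 40) (x, z). All side edges have a rim 8 mm thick in y and 12 mm deep, good to grip.
- bin_scoop_r (a point): The same point on the right (-y) side wall: (-45, -46, 55) mm in the bin's frame.
- bin_front (a point): Yellow bin, middle of the front rim's top: (-61, 0, 40) mm in the bin's frame. The front wall is double, 8 mm thick over its whole height (x = -65 to -57) and 40 mm high; grip it well down, one finger inside and one in front, so that the bin stays level.
- bin_lip (a point): Yellow bin, middle of the slot under its rear lip: (72, 0, 66) mm in its frame. Lip underside z = 66; behind the slot (x = 65 to 79) a hook 3 mm thick reaches down to z = 52; both 88 mm wide. A foot rib low on the back reaches to x = 69. Hung, the rail's top edge is in the slot and the nose sinks 5 degrees; it hooks on easily nose up 8 degrees, then swings down.
- rail: Fixed steel bin rail: two strips 360 mm long (y), 4 mm thick (x = 0 to 4), upper one z = 115 to 140 mm, lower one z = 63 to 93 (the bins' backs rest on it), on two grey uprights 20 mm wide behind them at y = -170 and 170. Origin on the worktop under the strips' front face; bins hang on the -x side. Flat feet 6 mm high reach to x = -88.
- rail_top (a point): Middle of the upper strip's top edge, over which the lips hook: (2, 0, 140) mm in the rail's frame, same axes; y runs along the rail.
- bin_left: Blue bin on the left (+y) of the gap, of the same shape as the yellow one, with a card box of stock in it; hangs loose on the rail, nose about 5 degrees down. Origin at the centre of its underside, axes as bin.
- bin_right: Blue bin like bin_left, on the right (-y) of the gap. The gap between the blue bins is 112 to 124 mm wide: 6 to 12 mm to spare either side of the yellow bin.
- carton: Small white and red card box, closed, 56 (x) x 70 (y) x 39 mm high, 0.1 to 0.2 kg, lying flat on the worktop at the right; origin at the centre of its underside. It fits the bin with its 70 mm side across the bin's width.

How it is judged:
By the outcome, as a careful person would: the job done as asked, in the order asked, and still so for the second after the job is handed in, with the robot touching nothing.
It also fails if it takes over 64 s, if anything falls off the work surface, if the arm or the gripper's body presses on something with over 40 N, if the wrist force passes 120 N, or if a joint passes its speed limit or range.

## Working session

There is one attempt and no reset: what is moved stays moved. The work goes in short steps, Python scripts to look and compute and a tool call to move; the robot and the scene stay as the last step left them, time stands still between calls to the robot, and variables do not carry over. Pictures are saved under pics/ and viewed, at most 10 in all, crops included, and the job is handed in when it is done.

Besides the shell and the picture viewer there is one more tool, called after "Request:" as a command line: name --argument value ..., lists and objects as JSON in quotes. apply_moves: Moves the arm, as the interface text tells. Its arguments: {"type":"object","properties":{"motion":{"type":"array","items":{"type":"object","properties":{"jaw":{"type":"number"},"xyz":{"type":"array","items":{"type":"number"}},"twist":{"type":"number"}}}},"grip_force":{"type":"number"}},"required":["motion"]}

```bash
ls; mkdir -p pics
cat > h.py <<'E'
import numpy as np, cv2
from workcell import sensors, camera, camera_params, bot
def cam(n):
    p=camera_params(n); R=cv2.Rodrigues(np.array(p["rvec"],float))[0]; return np.array(p["mtx"],float),R,np.array(p["tvec"],float).ravel()
def pts(n,depth):
    K,R,t=cam(n); v,u=np.mgrid[:384,:512]
    c=np.stack([(u-K[0,2])/K[0,0]*depth,(v-K[1,2])/K[1,1]*depth,depth],-1)
    return (c-t)@R
def snap(n,f):
    im,d=camera(n); cv2.imwrite(f"pics/{f}.png",im[:,:,::-1]); np.save(f"pics/{f}.npy",d); return im,d,pts(n,d)
E
python3 - <<'E'
from h import *
for n in("top","side"):
    im,d,P=snap(n,n+"0"); K,R,t=cam(n); print(n,-R.T@t,R[2],K[0,0],(d>0).mean())
a=cv2.imread("pics/top0.png");b=cv2.imread("pics/side0.png")
cv2.imwrite("pics/both0.png",cv2.resize(np.vstack([a,b]),(450,600)) if 0 else np.hstack([cv2.resize(a,(400,300)),cv2.resize(b,(400,300))]))
o=sensors.get_obs();print({k:np.round(v,3).tolist() for k,v in o.items()},bot.tcp_to_tips)
E
```

```text
pics
top [ 0.19427899 -0.10769721  1.16045544] [ 0.23774265  0.10358068 -0.96578956] 457.41137152988426 0.9959462483723959
side [-0.34674498 -0.74190133  1.1394709 ] [ 0.55217394  0.48899557 -0.6752683 ] 474.3899203223533 0.9961954752604166
{'time': 0.1, 'q': [-64.858, 5.009, 10.039, 95.1, -0.001, 90.0], 'qd': [0.043, -0.094, 0.175, 0.119, -0.031, -0.094], 'joint_efforts': [0.0, -52.156, 46.565, 0.016, -0.0, -0.0], 'ee_pos': [0.234, -0.498, 0.216], 'tcp_rot': [-179.931, 0.001, 25.142], 'wrist_force': [-0.953, -0.012, 0.509], 'torque': [0.019, -0.001, 0.003], 'grasp_force': 0.0, 'opening': 0.085} 0.017
```

View pics/top0.png

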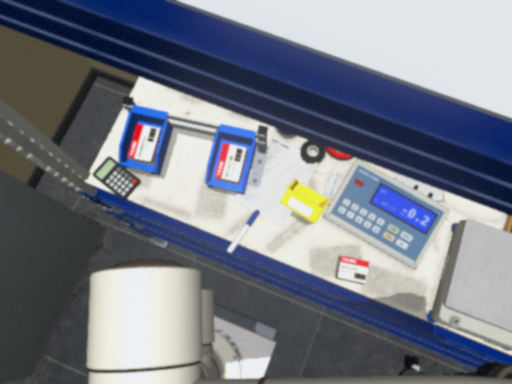

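View pics/side0.png

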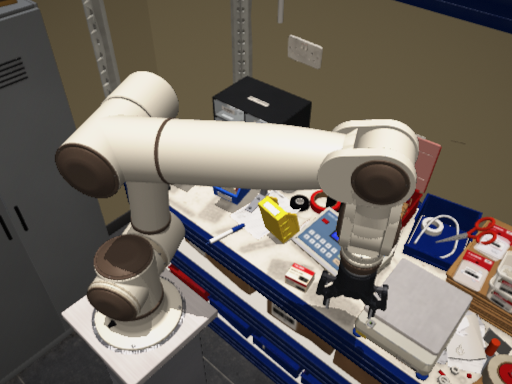

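The top view shows the blue bins at about (145,140) and (232,160), the yellow bin on its back at (303,200) and the carton at (352,269). In the side view the yellow bin is at (278,220) and the carton at (300,275).

```bash
cat > m.py <<'E'
from h import *
def mask(im,which):
    h,s,v=[x.astype(int) for x in cv2.split(cv2.cvtColor(im,cv2.COLOR_RGB2HSV))]
    if which=="y": return (h>20)&(h<36)&(s>120)&(v>80)
    if which=="b": return (h>100)&(h<118)&(s>150)&(v>90)
E
python3 - <<'E'
from m import *
np.set_printoptions(suppress=True,precision=1)
for n in("top","side"):
    im=cv2.imread(f"pics/{n}0.png")[:,:,::-1].copy();P=pts(n,np.load(f"pics/{n}0.npy"))*1000
    m=mask(im,"y");ok=m&(P[...,2]>-20)&(P[...,2]<200); q=P[ok]; print(n,"yellow",len(q),np.percentile(q,[1,50,99],axis=0).tolist())
    for lo,hi in((100,160),(60,100),(2,60)):
        s=q[(q[:,2]>lo)&(q[:,2]<hi)]
        if len(s)>10: r=cv2.minAreaRect(s[:,:2].astype(np.float32)); print(lo,hi,len(s),r,cv2.boxPoints(r).tolist(), np.median(s[:,2]))
    if n=="top":
        m=mask(im,"b")
        k,l,st,_=cv2.connectedComponentsWithStats(m.astype(np.uint8))
        for i in range(1,k):
            q=P[l==i]; 
            if 300<len(q) and 0<np.median(q[:,2])<200:
                s=q[(q[:,2]>90)];r=cv2.minAreaRect(s[:,:2].astype(np.float32));print("blue",len(q),len(s),np.percentile(q[:,2],[2,50,98]),r,cv2.boxPoints(r).tolist())
        q=P[(P[...,2]>25)&(P[...,2]<60)]; 
    # carton: height 30..50
    M=((P[...,2]>28)&(P[...,2]<50)).astype(np.uint8);k,l,st,c=cv2.connectedComponentsWithStats(M)
    for i in range(1,k):
        if st[i,4]>60:
            s=P[l==i];r=cv2.minAreaRect(s[:,:2].astype(np.float32));print("h39",c[i],st[i,4],r,np.median(s[:,2]))
    t=P[(abs(P[...,2])<15)];print("table z",np.median(t[:,2]))
E
```

```text
top yellow 824 [[433.2131479343296, -145.8056404930826, 14.36894132904985], [482.53310462934394, -100.56918202149971, 126.46689827700703], [534.6825909987775, -49.64592895529993, 140.61860673844126]]
100 160 461 ((472.40887451171875, -96.61961364746094), (96.52153015136719, 72.91728210449219), 79.49530029296875) [[427.7625732421875, -137.42453002929688], [499.457763671875, -150.71853637695312], [517.05517578125, -55.814697265625], [445.3599853515625, -42.52069091796875]] 134.8697483149076
60 100 14 ((477.5989074707031, -93.40348052978516), (105.24940490722656, 25.361398696899414), 49.221710205078125) [[433.6255798339844, -124.970947265625], [452.8302917480469, -141.53533935546875], [521.572265625, -61.83601379394531], [502.3675231933594, -45.27162170410156]] 76.03414954938572
2 60 349 ((519.021484375, -101.71317291259766), (86.13402557373047, 29.542959213256836), 83.27420043945312) [[499.3077392578125, -142.75379943847656], [528.6473388671875, -146.21380615234375], [538.7352294921875, -60.67254638671875], [509.3956298828125, -57.21253967285156]] 19.050449228353564
blue 1053 859 [ 62.
[... 4084 characters left out ...]
375732421875, -42.590484619140625), (75.04606628417969, 167.70904541015625), 73.4451675415039) 37.10340834201834
h39 [490.6 313.9] 245 ((611.946533203125, -738.1959228515625), (113.34627532958984, 16.291152954101562), 89.1838150024414) 37.85947085685052
h39 [391.4 350.3] 443 ((341.9481506347656, -588.1458740234375), (35.47853469848633, 213.07388305664062), 8.085286140441895) 38.26891567594983
h39 [504.6 347.5] 65 ((537.0150756835938, -802.3131713867188), (31.098264694213867, 8.445291519165039), 70.13157653808594) 38.84884783721884
h39 [486.8 375.6] 75 ((437.3659362792969, -797.802978515625), (49.258056640625, 7.838974952697754), 34.6854248046875) 39.19801173175092
table z -0.3943338534003273
```

```bash
python3 -c "
import cv2
a=cv2.imread('pics/top0.png')[70:300,80:400];cv2.imwrite('pics/crop_top.png',cv2.resize(a,None,fx=2.5,fy=2.5,interpolation=cv2.INTER_CUBIC))"
```

```text
(no output)
```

View pics/crop_top.png

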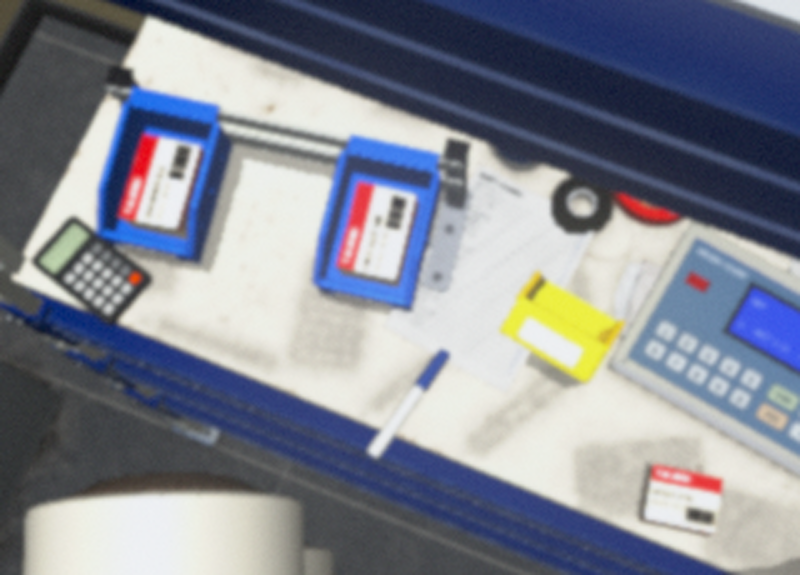

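The crop confirms the layout: gap in the rail between the blue bins, the bin's opening facing the far side, carton at the lower right. One more measuring round for the rail, gap, table edge and bin.

Run:
```python
from m import *
np.set_printoptions(suppress=True,precision=1)
n="top";im=cv2.imread("pics/top0.png")[:,:,::-1].copy();D=np.load("pics/top0.npy");P=pts(n,D)*1000;P[D<=0]=-999
k,l,st,c=cv2.connectedComponentsWithStats(mask(im,"b").astype(np.uint8))
for i in range(1,k):
    q=P[l==i];q=q[q[:,2]>-900]
    if len(q)>300 and c[i][0]<260 and 60<np.median(q[:,2])<200:
        s=q[q[:,2]>100];r=cv2.minAreaRect(s[:,:2].astype(np.float32));print("blue",c[i],len(s),r,cv2.boxPoints(r).tolist())
        rr=s[s[:,2]>136];r=cv2.minAreaRect(rr[:,:2].astype(np.float32));print("  lip",len(rr),r,np.median(rr[:,2]))
# rail between bins: crop px (220..345,115..155) -> full
sub=P[110:140,165:222].reshape(-1,3);s=sub[(sub[:,2]>132)&(sub[:,2]<148)];print("rail",len(s),np.median(s,axis=0))
vx=cv2.fitLine(s[:,:2].astype(np.float32),cv2.DIST_HUBER,0,.01,.01).ravel();print(vx,np.degrees(np.arctan2(vx[1],vx[0])))
nrm=np.array([vx[1],-vx[0]]);print("spread",np.percentile((s[:,:2]-vx[2:])@nrm,[2,50,98]))
# table front edge: for y bins, min x with |z|<6
t=P.reshape(-1,3);t=t[(abs(t[:,2])<6)]
for y in range(-350,300,50):
    w=t[abs(t[:,1]-y)<6];w=w[w[:,0]>150];print(y,np.percentile(w[:,0],[0.5,2]),end=" ")
print()
# yellow in yaw frame
Q=[]
for n in("top","side"):
    im=cv2.imread(f"pics/{n}0.png")[:,:,::-1].copy();D=np.load(f"pics/{n}0.npy");P=pts(n,D)*1000
    m=mask(im,"y")&(D>0)&(abs(P[...,0]-480)<90)&(abs(P[...,1]+100)<80)&(P[...,2]>3);q=P[m]
    a=np.radians(-10.5);x=q[:,0]*np.cos(a)+q[:,1]*np.sin(a);y=-q[:,0]*np.sin(a)+q[:,1]*np.cos(a)
    hi=q[:,2]>118
    print(n,"x'",np.percentile(x[hi],[1,5,50,95,99]),"y'",np.percentile(y[hi],[1,3,50,97,99]),"y' all",np.percentile(y,[1,3,97,99]),"z",np.percentile(q[:,2],[95,99]))
    lo=q[:,2]<30;print("   low x'",np.percentile(x[lo],[1,50,99]))
    if n=="side":
        f=(x<np.percentile(x[hi],50));
        for z0 in(10,40,70,100,120): w=abs(q[:,2]-z0)<6;print("   z",z0,np.percentile(x[w],[2,10]) if w.any() else 0, np.percentile(y[w],[2,98]) if w.any() else 0)
```

```text
blue [144.5 135.7] 771 ((471.2134094238281, 323.10675048828125), (142.74168395996094, 106.79285430908203), 9.491674423217773) [[392.0143737792969, 364.0028076171875], [409.6249694824219, 258.6719970703125], [550.4124755859375, 282.210693359375], [532.8018798828125, 387.54150390625]]
  lip 387 ((495.0888977050781, 322.22723388671875), (95.63770294189453, 97.35130310058594), 9.287344932556152) 141.59558510484763
blue [232.8 155.8] 578 ((504.9529113769531, 102.93412780761719), (140.5953826904297, 97.91118621826172), 8.971200942993164) [[427.88116455078125, 140.32875061035156], [443.14923095703125, 43.615333557128906], [582.024658203125, 65.53950500488281], [566.756591796875, 162.2529296875]]
  lip 379 ((524.9222412109375, 106.51025390625), (99.95465850830078, 98.09538269042969), 7.677239418029785) 141.51533376869023
rail 240 [550.1 215.8 139.2]
[  0.1  -1.  552.5 223.4] -82.025276
spread [-5.7 -0.2 34.1]
-350 [306.8 309.2] -300 [306.8 307.7] -250 [307.3 308.4] -200 [307.6 310.6] -150 [307.4 311.1] -100 [307.6 311.2] -50 [307.1 310.7] 0 [309.8 313.5] 50 [308.2 312.8] 100 [307.2 309.1] 150 [307.4 310.9] 200 [308.4 313. ] 250 [308.1 313.7] 
top x' [446.5 447.8 474.3 495.5 505.4] y' [-56.2 -55.5 -15.6  36.3  38.2] y' all [-56.3 -55.   36.6  37.7] z [139.  140.6]
   low x' [516.4 529.3 542.2]
side x' [444.4 445.5 468.9 488.1 499. ] y' [-64.3 -63.2 -25.9  31.2  33.8] y' all [-63.9 -62.6  30.   32.2] z [136.8 138.5]
   low x' [469.4 475.6 535.2]
   z 10 [472.4 473.7] [-61.5  29.3]
   z 40 [464.4 466.3] [-62.5  26.1]
   z 70 [457.1 458.9] [-63.8  17.8]
   z 100 [450.8 452. ] [-62.5  31.5]
   z 120 [444.8 446.3] [-64.1  32.4]
```

```bash
cat > t.py <<'E'
# usage: t.py x y z yaw -> tool-frame shift (mm) and twist (rad) from the measured pose
import sys; from h import *
def rel(x,y,z,yaw,o=None):
    o=o or sensors.get_obs(); p=np.array(o["ee_pos"])*1000; a=np.radians(o["tcp_rot"][2]); d=np.array([x,y,z])-p
    s=[d[0]*np.cos(a)+d[1]*np.sin(a), d[0]*np.sin(a)-d[1]*np.cos(a), -d[2]]
    tw=-(np.radians(yaw)-a); tw=(tw+np.pi)%(2*np.pi)-np.pi
    return np.round(s,1).tolist(), round(tw,3)
if __name__=="__main__": print(rel(*map(float,sys.argv[1:])))
E
python3 t.py 502.8 -58.6 175 -10.5
```

```text
([430.3, -283.1, 41.0], np.float64(0.622))
```

Request:
apply_moves --motion '[{"jaw": 0.2, "xyz": [430, -283, 0], "twist": 0.622}, {"jaw": 0.2, "xyz": [430, -283, 0], "twist": 0.622}, {"jaw": 0.2, "xyz": [430, -283, 0], "twist": 0.622}, {"jaw": 0.2, "xyz": [430, -283, 0], "twist": 0.622}, {"jaw": 0.2, "xyz": [430, -283, 0], "twist": 0.622}]' --grip_force 20

```text
time: 0.72
ee_pos: [0.3902, -0.2426, 0.2165]
tcp_rot: [-180.0, 0.0, -10.6]
wrist_force: [0.9, -0.5, -0.2]
opening: 0.0512
grasp_force: 0.0
```

Request:
apply_moves --motion '[{"jaw": 0.2, "xyz": [77, -201, 0], "twist": 0}, {"jaw": 0.2, "xyz": [77, -201, 0], "twist": 0}, {"jaw": 0.2, "xyz": [77, -201, 0], "twist": 0}, {"jaw": 0.2, "xyz": [77, -201, 45], "twist": 0}, {"jaw": 0.2, "xyz": [77, -201, 45], "twist": 0}]'

```text
time: 1.35
ee_pos: [0.498, -0.0759, 0.1685]
tcp_rot: [-179.3, 0.4, -9.0]
wrist_force: [-0.6, 0.4, 0.5]
opening: 0.0517
grasp_force: 0.0
```

Run:
```python
from h import *
o=sensors.get_obs();print(o["ee_pos"],o["tcp_rot"])
i,_,_=snap("top","top1");j,_,_=snap("side","side1")
a=i[130:250,230:390,::-1];b=j[150:270,200:360,::-1]
cv2.imwrite("pics/c1.png",np.hstack([cv2.resize(x,(400,300),interpolation=cv2.INTER_CUBIC) for x in(a,b)]))
# project expected tip points
p=np.array(o["ee_pos"])
for n in("top","side"):
    K,R,t=cam(n);c=K@(R@(p+[0,0,-.017])+t);print(n,c[:2]/c[2])
```

```text
[ 0.49801005 -0.07592267  0.16849428] [-179.28881265    0.3731079    -9.04016429]
top [300.60489934 183.8013504 ]
side [276.21580888 192.15447665]
```

View pics/c1.png

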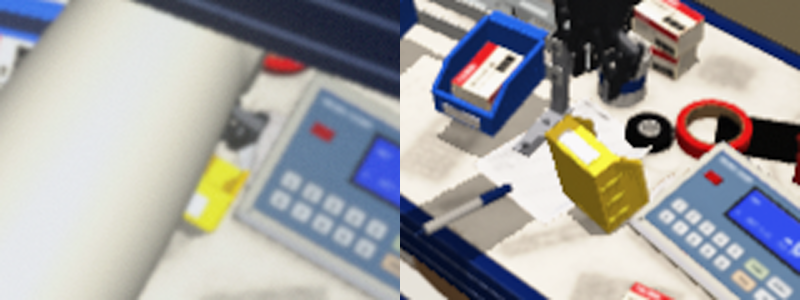

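Side crop: the fingers straddle about (558–622, 95) in the crop, above the bin's far left rim; the top view is blocked by the arm. I check the side camera's offset against the fingers.

```bash
python3 - <<'E'
from m import *
np.set_printoptions(suppress=True,precision=1)
im,d,P=snap("side","side2");P=P*1000;o=sensors.get_obs();p=np.array(o["ee_pos"])*1000;print(p,o["tcp_rot"])
a=np.radians(o["tcp_rot"][2]);D=P-p;x=D[...,0]*np.cos(a)+D[...,1]*np.sin(a);y=-D[...,0]*np.sin(a)+D[...,1]*np.cos(a);z=D[...,2]
m=(d>0)&(abs(x)<50)&(abs(y)<90)&(z>-22)&(z<12)&~mask(im,"y")
for s in(-1,1):
    w=m&(s*y>0);print(s,w.sum(),np.percentile(x[w],[5,50,95]),np.percentile(y[w],[5,50,95]),np.percentile(z[w],[2,98]))
E
python3 t.py 502.8 -58.6 110 -10.5
```

```text
[499.1 -77.8 173.3] [-179.3   -0.    -9.2]
([0.5, -19.6, 63.3], np.float64(0.022))Traceback (most recent call last):
  File "<stdin>", line 7, in <module>
    return _quantile_unchecked(
        a, q, axis, out, overwrite_input, method, keepdims, weights)
    return _ureduce(a,
                    func=_quantile_ureduce_func,
    ...<5 lines>...
                    overwrite_input=overwrite_input,
                    method=method)
    r = func(a, **kwargs)
    result = _quantile(arr,
                       quantiles=q,
    ...<2 lines>...
                       out=out,
                       weights=wgt)
    slices_having_nans = np.isnan(arr[-1, ...])
                                  ~~~^^^^^^^^^
IndexError: index -1 is out of bounds for axis 0 with size 0
```

Request:
apply_moves --motion '[{"jaw": 0.2, "xyz": [0, -20, 0], "twist": 0.022}, {"jaw": 0.2, "xyz": [0, -20, 25], "twist": 0.022}, {"jaw": 0.2, "xyz": [0, -20, 25], "twist": 0.022}]'

```text
time: 1.88
ee_pos: [0.4993, -0.0732, 0.1467]
tcp_rot: [-178.6, 0.1, -9.1]
wrist_force: [0.1, -0.2, 0.6]
opening: 0.0513
grasp_force: 0.0
```

Run:
```python
from m import *
np.set_printoptions(suppress=True,precision=1)
im,d,P=snap("side","side3");P=P*1000;o=sensors.get_obs();p=np.array(o["ee_pos"])*1000;print(p,o["tcp_rot"])
a=np.radians(o["tcp_rot"][2]);D=P-p;x=D[...,0]*np.cos(a)+D[...,1]*np.sin(a);y=-D[...,0]*np.sin(a)+D[...,1]*np.cos(a);z=D[...,2]
m=(d>0)&(abs(x)<60)&(abs(y)<90)&(z>-22)&(z<12)&~mask(im,"y");print(m.sum())
v,u=np.where(m)
for i in range(0,len(v),max(1,len(v)//25)): print(u[i],v[i],im[v[i],u[i]],x[v[i],u[i]].round(),y[v[i],u[i]].round(),z[v[i],u[i]].round())
cv2.imwrite("pics/c3.png",cv2.resize(im[160:260,230:330,::-1],(600,600),interpolation=cv2.INTER_CUBIC))
```

```text
[499.7 -73.2 147.7] [-178.6    0.    -9.1]
137
267 195 [158 146 118] -23.0 14.0 -8.0
261 200 [185 170 127] -46.0 16.0 -17.0
268 202 [206 188 149] -39.0 -9.0 -11.0
268 203 [220 211 200] -42.0 -13.0 -10.0
265 204 [204 193 182] -48.0 -5.0 -17.0
270 204 [249 247 239] -41.0 -21.0 -9.0
266 205 [243 241 240] -52.0 -16.0 -10.0
271 205 [249 247 244] -38.0 -22.0 -14.0
266 206 [249 247 247] -51.0 -14.0 -17.0
271 206 [249 247 247] -42.0 -27.0 -13.0
265 207 [238 234 188] -56.0 -15.0 -18.0
270 207 [249 247 247] -47.0 -28.0 -13.0
281 207 [241 235 198] -22.0 -49.0 -12.0
270 208 [249 247 247] -48.0 -30.0 -15.0
275 208 [246 243 226] -35.0 -38.0 -17.0
269 209 [249 247 247] -52.0 -30.0 -17.0
274 209 [249 247 247] -42.0 -41.0 -15.0
268 210 [244 239 148] -57.0 -30.0 -18.0
273 210 [249 247 247] -50.0 -45.0 -11.0
278 210 [249 247 211] -37.0 -54.0 -12.0
272 211 [249 247 248] -51.0 -42.0 -17.0
277 211 [249 247 247] -41.0 -54.0 -14.0
271 212 [241 235 219] -55.0 -42.0 -19.0
276 212 [249 247 247] -46.0 -55.0 -14.0
288 212 [233 217 164] -16.0 -76.0 -16.0
274 213 [249 247 247] -53.0 -53.0 -15.0
291 213 [237 223 167] -9.0 -81.0 -21.0
274 215 [244 240 165] -57.0 -58.0 -17.0
```

View pics/c3.png

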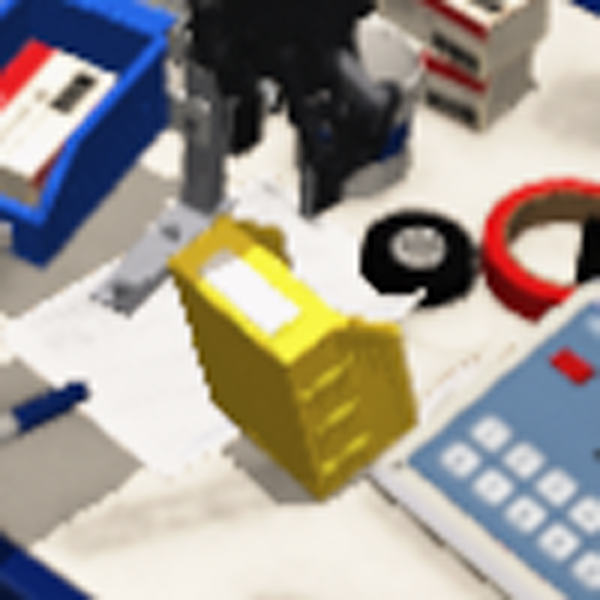

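The crop shows the black fingers at about (245,110) and (320,190) above the bin's left rim; the grey post at (200,120) is the rail's upright. The lateral move fell short, so I check the joints.

Run:
```python
from m import *
np.set_printoptions(suppress=True,precision=1)
o=sensors.get_obs();[print(k,np.round(o[k],2)) for k in("q","qd","joint_efforts","wrist_force","torque","ee_pos","tcp_rot")]
n="side";d=np.load("pics/side3.npy");im=cv2.imread("pics/side3.png")[:,:,::-1];P=pts(n,d)*1000
for (cx,cy) in((320,195),(310,205),(245,130),(250,100),(335,150),(195,150)):
    u,v=int(230+cx/6),int(160+cy/6);print((u,v),im[v,u],P[v,u])
p=np.array(o["ee_pos"]);a=np.radians(o["tcp_rot"][2]);yv=np.array([np.sin(a),-np.cos(a),0])
K,R,t=cam(n)
for s in(-.0255,0,.0255):
    c=K@(R@(p+yv*s+[0,0,-.017])+t);c=c[:2]/c[2];print(s,(c-[230,160])*6)
```

```text
q [ -9.2  -2.   -4.7  87.3   1.4 179.9]
qd [ 0.3 -0.2  1.3  0.3 -0.1 -0.1]
joint_efforts [ -0.  -43.7  45.5  -0.2   0.1   0. ]
wrist_force [-0.3 -0.2  0.3]
torque [-0.1  0.1 -0. ]
ee_pos [ 0.5 -0.1  0.1]
tcp_rot [-178.6    0.    -9.1]
(283, 192) [18 18 19] [ 484.8 -112.   183.4]
(281, 194) [81 81 81] [ 483.  -106.3  173. ]
(270, 181) [14 14 15] [498.  -49.8 181.8]
(271, 176) [19 19 20] [500.  -51.4 201.6]
(285, 185) [24 25 26] [ 481.7 -120.2  218.3]
(262, 185) [69 67 69] [579.3  51.9  50.6]
-0.0255 [242.2 192.5]
0 [274.1 218.5]
0.0255 [306.5 245. ]
```

Joint 6 is at its limit (q6 = q1+180−yaw), so I take the half-turn equivalent: lift, then twist by about −π.

Request:
apply_moves --motion '[{"jaw": 0.2, "xyz": [0, 0, -35], "twist": -0.18}, {"jaw": 0.2, "xyz": [0, 0, -35], "twist": -0.36}, {"jaw": 0.2, "xyz": [0, 0, -35], "twist": -0.54}, {"jaw": 0.2, "xyz": [0, 0, -35], "twist": -0.72}, {"jaw": 0.2, "xyz": [0, 0, -35], "twist": -0.9}]'

```text
time: 2.55
ee_pos: [0.5002, -0.074, 0.1837]
tcp_rot: [-179.2, -1.2, 42.8]
wrist_force: [-0.3, -0.6, -0.3]
opening: 0.0514
grasp_force: 0.0
```

Request:
apply_moves --motion '[{"jaw": 0.2, "xyz": [0, 0, 0], "twist": -0.18}, {"jaw": 0.2, "xyz": [0, 0, 0], "twist": -0.36}, {"jaw": 0.2, "xyz": [0, 0, 0], "twist": -0.54}, {"jaw": 0.2, "xyz": [0, 0, 0], "twist": -0.72}, {"jaw": 0.2, "xyz": [0, 0, 0], "twist": -0.9}]'

```text
time: 3.18
ee_pos: [0.5002, -0.074, 0.1837]
tcp_rot: [179.6, -1.4, 94.4]
wrist_force: [-0.1, -0.0, 0.5]
opening: 0.0509
grasp_force: 0.0
```

Request:
apply_moves --motion '[{"jaw": 0.2, "xyz": [0, 0, 0], "twist": -0.18}, {"jaw": 0.2, "xyz": [0, 0, 0], "twist": -0.36}, {"jaw": 0.2, "xyz": [0, 0, 0], "twist": -0.54}, {"jaw": 0.2, "xyz": [0, 0, 0], "twist": -0.72}, {"jaw": 0.2, "xyz": [0, 0, 0], "twist": -0.9}]'

```text
time: 3.8
ee_pos: [0.5002, -0.0739, 0.1837]
tcp_rot: [178.7, -0.5, 145.9]
wrist_force: [-0.7, -0.3, -0.6]
opening: 0.0513
grasp_force: 0.0
```

```bash
python3 t.py 502.8 -58.6 110 169.5; python3 -c "
from h import *;o=sensors.get_obs();print(o['ee_pos'],o['tcp_rot'],o['q'],o['qd'])"
```

```text
([6.4, 14.2, 73.7], np.float64(-0.411))
[ 0.50020891 -0.07394124  0.18371183] [178.67926372  -0.53627585 145.94792549] [-9.25220433 -1.74624088 -0.47354505 91.20542446  1.42385416 24.80688731] [ 5.39242978e-02  9.15176246e-03  2.69564217e-02  1.87519735e-02
  4.80090538e-02 -8.18727955e+01]
```

```bash
cat > t.py <<'E'
# usage: t.py x y z yaw -> tool-frame shift (mm) and twist (rad) from the measured pose
import sys; from h import *
from scipy.spatial.transform import Rotation as Ro
def rel(x,y,z,yaw,o=None):
    o=o or sensors.get_obs(); p=np.array(o["ee_pos"])*1000; R=Ro.from_euler("xyz",o["tcp_rot"],degrees=True).as_matrix()
    tw=-np.radians(yaw-o["tcp_rot"][2]); tw=(tw+np.pi)%(2*np.pi)-np.pi
    return np.round(R.T@(np.array([x,y,z])-p),1).tolist(), round(tw,3), "toolz",R[:,2].round(3).tolist(),"at",p.round(1).tolist(),np.round(o["tcp_rot"],1).tolist(),o["time"]
if __name__=="__main__":
    a=list(map(float,sys.argv[1:]))
    for i in range(0,len(a),4): print(*rel(*a[i:i+4]))
E
python3 t.py 502.8 -58.6 140 169.5 502.8 -58.6 110 169.5
```

```text
[6.0, 13.1, 44.1] -0.411 toolz [0.005, 0.024, -1.0] at [500.2, -73.9, 183.7] [178.7, -0.5, 145.9] 3.8
[5.8, 12.5, 74.1] -0.411 toolz [0.005, 0.024, -1.0] at [500.2, -73.9, 183.7] [178.7, -0.5, 145.9] 3.8
```

Request:
apply_moves --motion '[{"jaw": 0.2, "xyz": [6, 13, 0], "twist": -0.18}, {"jaw": 0.2, "xyz": [6, 13, 10], "twist": -0.36}, {"jaw": 0.2, "xyz": [6, 13, 30], "twist": -0.41}, {"jaw": 0.2, "xyz": [6, 13, 55], "twist": -0.41}, {"jaw": 0.2, "xyz": [6, 13, 74], "twist": -0.41}]'

```text
time: 4.42
ee_pos: [0.5028, -0.058, 0.1088]
tcp_rot: [178.6, -0.0, 169.1]
wrist_force: [0.8, 0.0, 1.2]
opening: 0.0511
grasp_force: 0.0
```

Request:
apply_moves --motion '[{"jaw": -0.2, "xyz": [0, 0, 0], "twist": 0}, {"jaw": -0.5, "xyz": [0, 0, 0], "twist": 0}, {"jaw": -0.6, "xyz": [0, 0, 0], "twist": 0}]'

```text
time: 4.8
ee_pos: [0.5031, -0.0579, 0.1095]
tcp_rot: [178.6, 0.0, 169.1]
wrist_force: [-0.5, -0.4, -1.1]
opening: 0.0173
grasp_force: 0.0
```

```bash
python3 t.py 502.8 -58.6 110 169.5
python3 - <<'E'
from m import *
im,d,P=snap("side","side4");
cv2.imwrite("pics/c4.png",cv2.resize(im[160:260,230:330,::-1],(600,600),interpolation=cv2.INTER_CUBIC))
E
```

```text
[0.1, -0.7, -0.5] -0.007 toolz [0.005, 0.024, -1.0] at [503.1, -57.9, 109.5] [178.6, 0.0, 169.1] 4.8
```

View pics/c4.png

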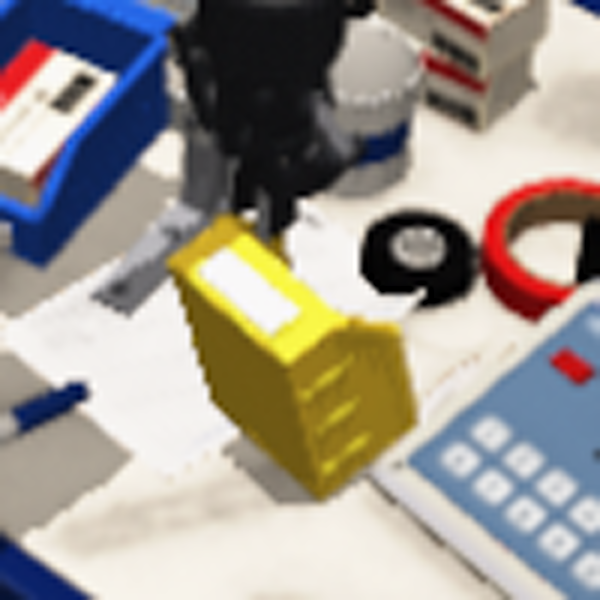

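The gripper straddles the left scoop rim at crop (265,220), the bin undisturbed. Closing on the rim.

Request:
apply_moves --motion '[{"jaw": -1, "xyz": [0, 0, 0], "twist": 0}, {"jaw": -1, "xyz": [0, 0, 0], "twist": 0}, {"jaw": -1, "xyz": [0, 0, 0], "twist": 0}]' --grip_force 20

```text
time: 5.22
ee_pos: [0.5028, -0.0576, 0.1088]
tcp_rot: [178.6, -0.0, 169.1]
wrist_force: [-0.2, 2.6, 3.3]
opening: 0.0067
grasp_force: 19.8
```

Run:
```python
import numpy as np
# arc in tool frame: tool x = -x' roughly
x0,h0=28.7,112.3
for th in range(76,-1,-4):
    a=np.radians(th); print(th, round(-((-102*np.cos(a)+55*np.sin(a))-x0),1), round(-((102*np.sin(a)+55*np.cos(a))-h0),1))
```

```text
76 0.0 0.0
72 7.9 -1.7
68 15.9 -2.9
64 24.0 -3.5
60 32.1 -3.5
56 40.1 -3.0
52 48.2 -1.9
48 56.1 -0.3
44 63.9 1.9
40 71.5 4.6
36 78.9 7.8
32 86.1 11.6
28 92.9 15.9
24 99.5 20.6
20 105.7 25.7
16 111.6 31.3
12 117.0 37.3
8 122.1 43.6
4 126.6 50.3
0 130.7 57.3
```

Request:
apply_moves --motion '[{"jaw": -1, "xyz": [8, 0, -1.5], "twist": 0}, {"jaw": -1, "xyz": [16, 0, -2.5], "twist": 0}, {"jaw": -1, "xyz": [24, 0, -3], "twist": 0}, {"jaw": -1, "xyz": [32, 0, -3], "twist": 0}, {"jaw": -1, "xyz": [40, 0, -2.5], "twist": 0}]'

```text
time: 5.85
ee_pos: [0.4627, -0.0502, 0.1109]
tcp_rot: [178.6, -0.1, 169.1]
wrist_force: [1.5, 0.6, -1.4]
opening: 0.0066
grasp_force: 19.5
```

```bash
cat > pitch.py <<'E'
from m import *
import sys
np.set_printoptions(suppress=True,precision=1)
im,d,P=snap("side",sys.argv[1]);P=P*1000
m=mask(im,"y")&(d>0)&(P[...,0]>300)&(P[...,0]<620)&(abs(P[...,1]+90)<110)&(P[...,2]>1);q=P[m]
a=np.radians(-10.5);x=q[:,0]*np.cos(a)+q[:,1]*np.sin(a);y=-q[:,0]*np.sin(a)+q[:,1]*np.cos(a);z=q[:,2]
# right side wall outline in x'-z: points near min y'
w=y<np.percentile(y,1)+12
h=cv2.convexHull(np.c_[x[w],z[w]].astype(np.float32))[:,0];h=cv2.approxPolyDP(h,6,True)[:,0];print("side hull",h.tolist())
print("y'",np.percentile(y,[1,99]),"z",np.percentile(z,[1,99]),"x'",np.percentile(x,[1,99]))
E
python3 pitch.py side5; python3 t.py 0 0 0 0
```

```text
side hull [[505.1775207519531, 6.737603664398193], [479.6676940917969, 111.42634582519531], [436.9100341796875, 137.42544555664062], [412.37628173828125, 134.15211486816406], [404.778564453125, 126.58056640625], [444.88037109375, 3.4580624103546143]]
y' [-64.6  32.5] z [  4.6 139.9] x' [404.9 500.6]
[462.8, -40.7, 110.8] 2.952 toolz [0.003, 0.024, -1.0] at [461.9, -50.1, 110.9] [178.6, -0.1, 169.1] 5.9
```

The bin slid with little rotation (θ≈72°), since the grip friction holds it. I press down while dragging so that table friction rotates it.

Request:
apply_moves --motion '[{"jaw": -1, "xyz": [0, 0, 1.5], "twist": 0}, {"jaw": -1, "xyz": [4, 0, 2.5], "twist": 0}, {"jaw": -1, "xyz": [10, 0, 2.5], "twist": 0}, {"jaw": -1, "xyz": [16, 0, 2.5], "twist": 0}]'

```text
time: 6.4
ee_pos: [0.4491, -0.0464, 0.1102]
tcp_rot: [178.4, 0.1, 169.2]
wrist_force: [1.8, 6.4, 11.4]
opening: 0.0066
grasp_force: 21.1
```

```bash
python3 pitch.py side6; python3 t.py 0 0 0 0
```

```text
side hull [[493.84381103515625, 3.7902333736419678], [496.41375732421875, 29.865127563476562], [464.6022033691406, 111.5936279296875], [426.0672912597656, 139.0174560546875], [390.286865234375, 126.71947479248047], [436.0576477050781, 5.639229774475098]]
y' [-63.3  34. ] z [  6.6 139.2] x' [390.9 492.5]
[449.5, -41.9, 108.2] 2.952 toolz [0.007, 0.026, -1.0] at [448.5, -46.3, 110.3] [178.4, 0.1, 169.2] 6.45
```

Request:
apply_moves --motion '[{"jaw": -1, "xyz": [6, 0, 1], "twist": 0}, {"jaw": -1, "xyz": [13, 0, 1], "twist": 0}, {"jaw": -1, "xyz": [20, 0, 1], "twist": 0}, {"jaw": -1, "xyz": [27, 0, 1], "twist": 0}, {"jaw": -1, "xyz": [34, 0, 1], "twist": 0}]'

```text
time: 7.08
ee_pos: [0.4141, -0.0408, 0.1075]
tcp_rot: [178.6, -0.1, 169.1]
wrist_force: [2.0, 0.7, 0.6]
opening: 0.0066
grasp_force: 23.9
```

```bash
python3 pitch.py side7; python3 t.py 0 0 0 0
```

```text
side hull [[491.7833251953125, 24.8708438873291], [434.258544921875, 117.05440521240234], [390.6689758300781, 134.1363067626953], [360.0883483886719, 113.4181900024414], [429.9544982910156, 7.491156578063965]]
y' [-64.7  35.7] z [ 13.6 132.1] x' [358.6 483.8]
[413.3, -40.6, 107.2] 2.952 toolz [0.003, 0.024, -1.0] at [413.3, -40.8, 107.4] [178.6, -0.1, 169.1] 7.125
```

θ≈57° now, E near x'≈428. I carry it back from the table edge in the grip, then finish the arc.

Request:
apply_moves --motion '[{"jaw": -1, "xyz": [0, 0, -15], "twist": 0}, {"jaw": -1, "xyz": [-25, 1, -15], "twist": 0}, {"jaw": -1, "xyz": [-50, 2, -15], "twist": 0}, {"jaw": -1, "xyz": [-50, 2, -7], "twist": 0}, {"jaw": -1, "xyz": [-50, 2, 1], "twist": 0}]'

```text
time: 7.75
ee_pos: [0.4659, -0.0452, 0.1102]
tcp_rot: [178.1, 0.2, 169.2]
wrist_force: [1.4, 23.5, 38.5]
opening: 0.0069
grasp_force: 28.2
```

Request:
apply_moves --motion '[{"jaw": -1, "xyz": [8, 0, 2], "twist": 0}, {"jaw": -1, "xyz": [16, 0, 4], "twist": 0}, {"jaw": -1, "xyz": [24, 0, 6.5], "twist": 0}, {"jaw": -1, "xyz": [31, 0, 9], "twist": 0}]'

```text
time: 8.25
ee_pos: [0.434, -0.0402, 0.1005]
tcp_rot: [178.3, 0.2, 169.2]
wrist_force: [-1.1, 10.4, 15.4]
opening: 0.0067
grasp_force: 34.2
```

```bash
python3 pitch.py side8; python3 t.py 0 0 0 0
```

```text
side hull [[520.7149658203125, 29.54265022277832], [519.3798217773438, 48.31279373168945], [448.943115234375, 117.01622772216797], [404.987548828125, 126.52804565429688], [380.46527099609375, 102.15789794921875], [465.32989501953125, 3.724116086959839]]
y' [-60.1  39.8] z [ 14.5 123.7] x' [380.1 517.5]
[433.1, -44.4, 97.9] 2.953 toolz [0.007, 0.028, -1.0] at [433.1, -40.4, 99.9] [178.4, 0.1, 169.2] 8.3
```

Request:
apply_moves --motion '[{"jaw": -1, "xyz": [8, 0, 1], "twist": 0}, {"jaw": -1, "xyz": [15, 0, 3], "twist": 0}, {"jaw": -1, "xyz": [23, 0, 6], "twist": 0}, {"jaw": -1, "xyz": [30, 0, 10], "twist": 0}, {"jaw": -1, "xyz": [37, 0, 14], "twist": 0}]'

```text
time: 8.93
ee_pos: [0.3963, -0.0348, 0.0831]
tcp_rot: [178.6, -0.1, 169.1]
wrist_force: [1.1, 2.3, 2.5]
opening: 0.0064
grasp_force: 34.6
```

```bash
python3 pitch.py side9; python3 t.py 0 0 0 0
```

```text
side hull [[511.33746337890625, 52.90701675415039], [466.54150390625, 83.66664123535156], [403.924072265625, 106.779052734375], [371.3144836425781, 101.23878479003906], [354.33392333984375, 62.493892669677734], [463.69775390625, 1.9557727575302124]]
y' [-61.   38.7] z [  7.1 101.8] x' [355.8 508. ]
[394.6, -42.7, 82.7] 2.952 toolz [0.002, 0.024, -1.0] at [395.5, -34.7, 82.6] [178.6, -0.2, 169.1] 8.975
```

Request:
apply_moves --motion '[{"jaw": -1, "xyz": [6.5, 0, 4], "twist": 0}, {"jaw": -1, "xyz": [13, 0, 9], "twist": 0}, {"jaw": -1, "xyz": [19, 0, 15], "twist": 0}, {"jaw": -1, "xyz": [24, 0, 21], "twist": 0}, {"jaw": -1, "xyz": [29, 0, 27], "twist": 0}]'

```text
time: 9.6
ee_pos: [0.368, -0.0286, 0.0562]
tcp_rot: [178.6, -0.1, 169.1]
wrist_force: [-1.8, 2.3, 2.4]
opening: 0.0067
grasp_force: 34.0
```

```bash
python3 pitch.py side10; python3 t.py 0 0 0 0
```

```text
side hull [[495.6767272949219, 57.372779846191406], [476.6268615722656, 71.66860961914062], [389.9452209472656, 89.03215789794922], [345.1024169921875, 66.72279357910156], [338.8431091308594, 32.67829895019531], [420.8043212890625, 1.5084755420684814], [451.29498291015625, 1.2150380611419678]]
y' [-61.3  37.5] z [ 4.1 83.8] x' [340.2 490.5]
[365.9, -42.7, 55.4] 2.952 toolz [0.002, 0.024, -1.0] at [367.3, -28.6, 55.4] [178.6, -0.2, 169.1] 9.65
```

Request:
apply_moves --motion '[{"jaw": -1, "xyz": [4, 0, 6], "twist": 0}, {"jaw": -1, "xyz": [7, 0, 11], "twist": 0}, {"jaw": -1, "xyz": [10, 0, 15], "twist": 0}, {"jaw": -1, "xyz": [12, 0, 18], "twist": 0}, {"jaw": -1, "xyz": [12, 0, 20], "twist": 0}]'

```text
time: 10.28
ee_pos: [0.3566, -0.0259, 0.0365]
tcp_rot: [178.6, -0.1, 169.1]
wrist_force: [-2.5, 1.5, 2.5]
opening: 0.0065
grasp_force: 33.2
```

```bash
python3 pitch.py side11; python3 t.py 0 0 0 0
```

```text
side hull [[482.6453857421875, 66.09767150878906], [478.5352783203125, 72.93218231201172], [376.2481994628906, 74.81462860107422], [337.0706787109375, 45.64585494995117], [339.9903259277344, 1.7711641788482666], [457.5323791503906, 3.6528728008270264]]
y' [-61.1  38.1] z [ 1.5 72.6] x' [335.8 479.7]
[354.9, -42.9, 36.0] 2.952 toolz [0.003, 0.025, -1.0] at [356.5, -25.8, 36.3] [178.6, -0.1, 169.1] 10.325
```

Request:
apply_moves --motion '[{"jaw": -0.5, "xyz": [0, 0, 1], "twist": 0}, {"jaw": -0.3, "xyz": [0, 0, 0], "twist": 0}, {"jaw": -0.2, "xyz": [0, 0, -20], "twist": 0}, {"jaw": -0.2, "xyz": [0, 0, -70], "twist": 0}, {"jaw": -0.2, "xyz": [0, 0, -125], "twist": 0}]'

```text
time: 10.95
ee_pos: [0.356, -0.029, 0.1628]
tcp_rot: [178.6, -0.1, 169.1]
wrist_force: [0.7, 0.9, -0.1]
opening: 0.0342
grasp_force: 0.0
```

Request:
apply_moves --motion '[{"jaw": 0, "xyz": [0, 0, 0], "twist": 0.18}, {"jaw": 0, "xyz": [0, 0, 0], "twist": 0.36}, {"jaw": 0, "xyz": [0, 0, 0], "twist": 0.54}, {"jaw": 0, "xyz": [0, 0, 0], "twist": 0.72}, {"jaw": 0, "xyz": [0, 0, 0], "twist": 0.9}]'

```text
time: 11.58
ee_pos: [0.3565, -0.029, 0.1617]
tcp_rot: [179.2, -1.2, 117.2]
wrist_force: [0.4, -0.1, -0.2]
opening: 0.0428
grasp_force: 0.0
```

```bash
cat > up.py <<'E'
from m import *
import sys
np.set_printoptions(suppress=True,precision=1)
# upright bin: rim-height points in each view -> rectangle
for n in("top","side"):
    im,d,P=snap(n,n+sys.argv[1]);P=P*1000
    m=mask(im,"y")&(d>0)&(P[...,0]>300)&(P[...,0]<560)&(abs(P[...,1]+80)<120);q=P[m]
    for lo,hi in((62,80),(34,80),(3,80)):
        s=q[(q[:,2]>lo)&(q[:,2]<hi)]
        if len(s)>30: r=cv2.minAreaRect(s[:,:2].astype(np.float32));print(n,lo,len(s),np.round(r[0],1),np.round(r[1],1),round(r[2],1),"z99",np.percentile(s[:,2],[50,99]))
cv2.imwrite(f"pics/u{sys.argv[1]}.png",np.hstack([cv2.resize(cv2.imread(f"pics/{n}{sys.argv[1]}.png")[140:260,210:370],(400,300)) for n in("top","side")]))
E
python3 up.py 12; python3 t.py 0 0 0 0
```

```text
top 62 301 [ 416.7 -122.4] [132.   54.6] 17.5 z99 [68.6 74. ]
top 34 467 [ 398.1 -100.1] [ 59.3 148.5] 80.2 z99 [66.9 73.8]
top 3 947 [399.5 -90.8] [ 76.2 148.5] 79.1 z99 [31.4 72.8]
side 62 285 [413.5 -90.6] [100.  119.7] 76.9 z99 [67.5 73.4]
side 34 799 [398.7 -85.3] [102.7 148.5] 79.4 z99 [53.2 72.3]
side 3 1439 [398.7 -85.3] [102.7 148.5] 79.4 z99 [37.3 71.5]
[186.8, -305.4, 161.1] 2.05 toolz [0.003, 0.024, -1.0] at [356.5, -29.0, 161.7] [179.2, -1.1, 117.4] 11.675
```

View pics/u12.png

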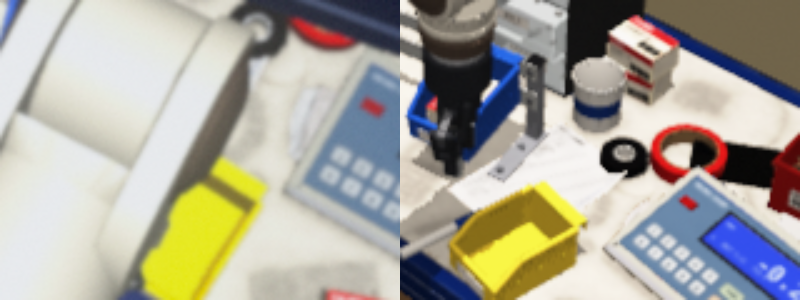

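The bin stands upright (side crop: bin spanning 450–585, 185–295), front wall toward the robot, clear of everything. Next: grip the front wall.

```bash
python3 t.py 333 -70.5 100 79.4 333 -70.5 23 79.4
```

```text
[-27.2, -40.8, 60.6] 0.664 toolz [0.003, 0.024, -1.0] at [356.5, -29.0, 161.7] [179.2, -1.1, 117.4] 11.675
[-28.7, -41.9, 137.6] 0.664 toolz [0.003, 0.024, -1.0] at [356.5, -29.0, 161.7] [179.2, -1.1, 117.4] 11.675
```

Request:
apply_moves --motion '[{"jaw": 0, "xyz": [-15, -20, 20], "twist": 0.18}, {"jaw": 0, "xyz": [-28, -41, 40], "twist": 0.36}, {"jaw": 0, "xyz": [-28, -41, 50], "twist": 0.54}, {"jaw": 0, "xyz": [-28, -41, 60], "twist": 0.66}, {"jaw": 0, "xyz": [-28, -41, 70], "twist": 0.66}]'

```text
time: 12.3
ee_pos: [0.3333, -0.0711, 0.0901]
tcp_rot: [-180.0, -1.4, 80.0]
wrist_force: [0.1, 1.3, 0.3]
opening: 0.0429
grasp_force: 0.0
```

```bash
python3 t.py 333 -70.5 23 79.4
```

```text
[-1.1, -0.4, 67.1] 0.01 toolz [0.004, 0.024, -1.0] at [333.3, -71.1, 90.1] [-180.0, -1.4, 80.0] 12.3
```

Request:
apply_moves --motion '[{"jaw": 0, "xyz": [-1, 0, 40], "twist": 0.01}, {"jaw": 0, "xyz": [-1, 0, 67], "twist": 0.01}, {"jaw": -0.6, "xyz": [-1, 0, 67], "twist": 0.01}, {"jaw": -1, "xyz": [-1, 0, 67], "twist": 0.01}, {"jaw": -1, "xyz": [-1, 0, 67], "twist": 0.01}]' --grip_force 60

```text
time: 12.92
ee_pos: [0.334, -0.0705, 0.0247]
tcp_rot: [180.0, -1.4, 79.2]
wrist_force: [-0.3, 0.4, 0.7]
opening: 0.004
grasp_force: 58.8
```

Request:
apply_moves --motion '[{"jaw": -1, "xyz": [0, 0, 0], "twist": 0}, {"jaw": -1, "xyz": [0, 0, -10], "twist": 0}, {"jaw": -1, "xyz": [0, 0, -40], "twist": 0}, {"jaw": -1, "xyz": [0, 0, -90], "twist": 0}, {"jaw": -1, "xyz": [0, 0, -140], "twist": 0}]'

```text
time: 13.55
ee_pos: [0.3325, -0.0738, 0.1653]
tcp_rot: [-179.9, -1.4, 79.2]
wrist_force: [1.2, -1.2, -1.3]
opening: 0.0036
grasp_force: 60.5
```

```bash
cat > held.py <<'E'
from m import *
import sys
np.set_printoptions(suppress=True,precision=1)
# held bin: top-rim plane and rectangle relative to TCP (tool yaw frame), from the side view
o=sensors.get_obs();p=np.array(o["ee_pos"])*1000;print(p,np.round(o["tcp_rot"],1),o["time"])
for n in sys.argv[2:]:
    im,d,P=snap(n,n+sys.argv[1]);P=P*1000
    m=mask(im,"y")&(d>0)&(np.linalg.norm(P[...,:2]-p[:2],axis=-1)<180)&(P[...,2]>p[2]-60)&(P[...,2]<p[2]+90);q=P[m]-p
    r=cv2.minAreaRect(q[:,:2].astype(np.float32));print(n,len(q),"rect about TCP",np.round(r[0],1),np.round(r[1],1),round(r[2],1))
    a=np.radians(o["tcp_rot"][2]-90);f=q[:,0]*np.cos(a)+q[:,1]*np.sin(a);l=-q[:,0]*np.sin(a)+q[:,1]*np.cos(a);z=q[:,2]
    print("fwd",np.percentile(f,[.5,99.5]),"lat",np.percentile(l,[.5,99.5]))
    h=[(np.percentile(z[(f>c-6)&(f<c+6)],[98]),c) for c in(45,65,85,105,120,130)];print("top heights rel TCP",[(round(float(a[0]),1),c) for a,c in h])
E
python3 held.py 13 side
```

```text
[332.5 -73.8 165.3] [-179.9   -1.4   79.2] 13.55
side 1436 rect about TCP [ 57.6 -13.3] [102.4 169.5] 80.6
fwd [ -9. 142.] lat [-51.8  47.1]
top heights rel TCP [(38.0, 45), (37.2, 65), (35.1, 85), (31.9, 105), (30.6, 120), (31.4, 130)]
```

Lifted; the bin hangs about 5.6° nose up in the grip, which suits the hooking. I carry it above the gap at a safe height.

```bash
python3 t.py 417 199.5 205 98.7
```

```text
[285.2, 30.1, -26.4] -0.341 toolz [0.011, 0.023, -1.0] at [334.2, -74.3, 171.5] [179.6, -1.4, 79.2] 13.6
```

Request:
apply_moves --motion '[{"jaw": -1, "xyz": [20, 0, -30], "twist": 0}, {"jaw": -1, "xyz": [65, 5, -40], "twist": -0.07}, {"jaw": -1, "xyz": [115, 10, -40], "twist": -0.14}, {"jaw": -1, "xyz": [165, 15, -35], "twist": -0.21}, {"jaw": -1, "xyz": [215, 20, -35], "twist": -0.28}]'

```text
time: 14.22
ee_pos: [0.3928, 0.1343, 0.2038]
tcp_rot: [179.7, -1.4, 95.4]
wrist_force: [1.2, -0.5, -2.1]
opening: 0.0041
grasp_force: 60.6
```

```bash
python3 t.py 417 199.5 205 98.7
```

```text
[62.6, 30.2, 0.5] -0.058 toolz [0.003, 0.024, -1.0] at [392.8, 134.3, 203.8] [179.7, -1.4, 95.4] 14.225
```

Request:
apply_moves --motion '[{"jaw": -1, "xyz": [35, 15, 0], "twist": -0.03}, {"jaw": -1, "xyz": [58, 26, 0], "twist": -0.058}, {"jaw": -1, "xyz": [62, 30, 0], "twist": -0.058}, {"jaw": -1, "xyz": [62, 30, 0], "twist": -0.058}]'

```text
time: 14.72
ee_pos: [0.4169, 0.1968, 0.2053]
tcp_rot: [179.6, -1.3, 98.5]
wrist_force: [-0.9, 0.4, -1.3]
opening: 0.004
grasp_force: 60.8
```

```bash
cat > gap.py <<'E'
from m import *
import sys
np.set_printoptions(suppress=True,precision=1)
YAW=float(sys.argv[2]);a=np.radians(YAW)
o=sensors.get_obs();p=np.array(o["ee_pos"])*1000
F=lambda q:(q[...,0]*np.cos(a)+q[...,1]*np.sin(a),-q[...,0]*np.sin(a)+q[...,1]*np.cos(a),q[...,2])
print("TCP f,l,z",np.array(F(p)),np.round(o["tcp_rot"],1),o["time"])
for n in ("top","side"):
    im,d,P=snap(n,n+sys.argv[1]);P=P*1000;f,l,z=F(P);ok=(d>0)&(f>380)&(f<640)&(l>-60)&(l<360)
    b=mask(im,"b")&ok&(z>60)&(z<165)
    tf,tl=F(p)[:2]
    y=mask(im,"y")&ok&(z>p[2]-60)&(z<p[2]+80)
    if y.sum()>50: 
        print(n,"yellow",y.sum(),"f",np.percentile(f[y],[.5,99.5]),"l",np.percentile(l[y],[.5,99.5]),"z",np.percentile(z[y],[1,99]))
        pts_=np.c_[f[y],l[y]].astype(np.float32);r=cv2.minAreaRect(pts_);print("   rect",np.round(r[0],1),np.round(r[1],1),round(r[2],1))
    for nm,w in(("R",b&(l<tl)),("L",b&(l>=tl))):
        if w.sum()>50: print(n,nm,w.sum(),"l",np.percentile(l[w],[.5,2,98,99.5]),"f",np.percentile(f[w],[.5,99.5]),"ztop",np.percentile(z[w],99))
    h,s,v=cv2.split(cv2.cvtColor(im,cv2.COLOR_RGB2HSV))
    g=ok&(z>128)&(z<146)&(s<90)&(f>555)&(f<600)&(abs(l-tl)<52)
    if g.sum()>15:
        print(n,"rail",g.sum(),"f",np.percentile(f[g],[5,25,50,75,95]),"z",np.percentile(z[g],[5,50,95]))
        L=cv2.fitLine(np.c_[f[g],l[g]].astype(np.float32),cv2.DIST_HUBER,0,.01,.01).ravel();print("   rail yaw err",np.degrees(np.arctan(L[0]/L[1])) )
E
python3 gap.py 14 8.7
```

```text
TCP f,l,z [441.9 131.4 205.3] [179.6  -1.3  98.5] 14.725
top yellow 1944 f [436.1 587.1] l [ 84.7 173.9] z [167.8 244.7]
   rect [511.1 128.7] [155.2  91.9] 2.0
top R 1057 l [-23.1 -22.2  72.5  73.6] f [444.7 584.3] ztop 145.62753090569768
top rail 23 f [580.1 580.6 581.1 582.1 583.8] z [128.7 137.9 142. ]
   rail yaw err 0.8275364
side yellow 1082 f [431.  584.6] l [ 78.5 178.9] z [168.7 243.8]
   rect [508.  128.6] [102.3 157.9] 89.4
side R 580 l [-28.8 -27.4  69.3  71.3] f [439.9 581.6] ztop 145.0860945683289
side L 202 l [189.9 191.2 290.8 293. ] f [438.  536.7] ztop 137.1339135273371
side rail 21 f [573.6 576.7 579.7 581.5 584.8] z [129.3 133.6 141.6]
   rail yaw err -7.8537855
```

```bash
python3 t.py 415 199.5 205 98.7 415 199.5 134 98.7
```

```text
[3.4, -1.4, 0.6] -0.004 toolz [0.003, 0.024, -1.0] at [416.9, 196.3, 205.5] [179.6, -1.4, 98.5] 14.825
[1.7, -1.9, 71.6] -0.004 toolz [0.003, 0.024, -1.0] at [416.9, 196.3, 205.5] [179.6, -1.4, 98.5] 14.825
```

Request:
apply_moves --motion '[{"jaw": -1, "xyz": [3.5, -1.5, 0], "twist": 0}, {"jaw": -1, "xyz": [3, -1.5, 20], "twist": 0}, {"jaw": -1, "xyz": [2.5, -1.5, 45], "twist": 0}, {"jaw": -1, "xyz": [2, -2, 65], "twist": 0}, {"jaw": -1, "xyz": [2, -2, 71], "twist": 0}]'

```text
time: 15.45
ee_pos: [0.4143, 0.2, 0.1335]
tcp_rot: [179.7, -1.3, 98.5]
wrist_force: [0.3, -0.0, -1.9]
opening: 0.0039
grasp_force: 60.4
```

```bash
python3 gap.py 15 8.7
python3 - <<'E'
import cv2,numpy as np
a=cv2.imread("pics/top15.png")[80:240,90:303];b=cv2.imread("pics/side15.png")[120:240,180:340]
cv2.imwrite("pics/g15.png",np.hstack([cv2.resize(x,(400,300),interpolation=cv2.INTER_CUBIC) for x in(a,b)]))
E
```

```text
TCP f,l,z [439.8 135.  133.5] [179.7  -1.3  98.5] 15.45
top yellow 1661 f [433.6 584.5] l [ 88.5 174.4] z [ 94.2 173.2]
   rect [509.2 131.5] [155.4  88.3] 0.9
top R 1052 l [-22.9 -22.1  72.7  73.4] f [444.7 584.3] ztop 145.67649671212942
side yellow 962 f [428.6 581.9] l [ 82.4 183.7] z [ 95. 171.]
   rect [505.5 146.8] [130.7 160.6] 89.8
side R 622 l [-28.7 -27.7  69.2  70.5] f [439.6 582.9] ztop 144.37811200991928
side L 181 l [193.8 199.  290.6 291.3] f [437.1 541.1] ztop 140.78931850134288
```

View pics/g15.png

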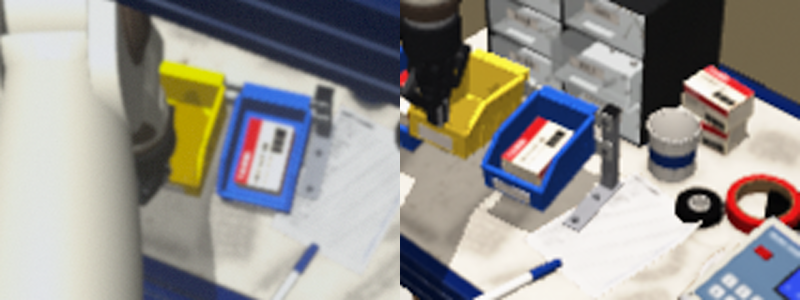

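The crop shows the yellow bin over the gap, its lip level with the blue bins' lips (top (195,68)), rail end at (232,95). Clearance is slightly larger on the right, so I shift 2 mm right and lower.

Request:
apply_moves --motion '[{"jaw": -1, "xyz": [-2, 0, 0], "twist": 0}, {"jaw": -1, "xyz": [-2, 0, 6], "twist": 0}, {"jaw": -1, "xyz": [-2.5, 0, 12], "twist": 0}, {"jaw": -1, "xyz": [-2.5, 0, 16], "twist": 0}, {"jaw": -1, "xyz": [-2.5, 0, 18], "twist": 0}]'

```text
time: 16.18
ee_pos: [0.4154, 0.1985, 0.1161]
tcp_rot: [179.6, -1.4, 98.5]
wrist_force: [-0.3, 0.0, -0.9]
opening: 0.0038
grasp_force: 61.1
```

```bash
python3 gap.py 16 8.7|grep -v "R\|rail"; python3 -c "
from h import *;o=sensors.get_obs();print(o['wrist_force'],o['torque'])"
```

```text
TCP f,l,z [440.6 133.4 116.1] [179.6  -1.4  98.5] 16.175
top yellow 1577 f [435.9 583.5] l [ 86.6 170.6] z [ 88.  161.1]
   rect [509.8 130. ] [149.5  87.9] 0.1
side yellow 914 f [430.6 582.8] l [ 81.1 180.9] z [ 87.  160.9]
   rect [506.5 137.3] [156.9 116.7] 0.5
side L 185 l [194.  196.4 290.5 291.2] f [437.5 543.9] ztop 138.78276931479118
[-0.73832059  0.55794192 -1.72283141] [-0.04619404  0.08114215 -0.00661139]
```

```bash
cat > lip.py <<'E'
from m import *
import sys
np.set_printoptions(suppress=True,precision=1)
a=np.radians(8.7)
for k in sys.argv[1:]:
  for n in("top","side"):
    im=cv2.imread(f"pics/{n}{k}.png")[:,:,::-1].copy();d=np.load(f"pics/{n}{k}.npy");P=pts(n,d)*1000
    f=P[...,0]*np.cos(a)+P[...,1]*np.sin(a);l=-P[...,0]*np.sin(a)+P[...,1]*np.cos(a);z=P[...,2]
    for c in "yb":
        m=mask(im,c)&(d>0)&((l>75)&(l<200) if c=="y" else (l<75)&(l>-40))&(z>60)&(z<200)
        print(k,n,c,[(F,m[(f>F-5)&(f<F+5)].sum() and np.percentile(z[m&(f>F-5)&(f<F+5)],[50,95]).round(1).tolist()) for F in(580,570,550,530,510,480)])
E
python3 lip.py 15 16
```

```text
15 top y [(580, [160.4, 163.4]), (570, [160.7, 164.5]), (550, [97.6, 163.3]), (530, [101.0, 167.3]), (510, [103.7, 169.9]), (480, [108.2, 174.4])]
15 top b [(580, [142.9, 145.7]), (570, [139.3, 144.8]), (550, [136.4, 142.4]), (530, [134.0, 139.4]), (510, [133.2, 137.3]), (480, [128.4, 134.1])]
15 side y [(580, [159.9, 163.1]), (570, [159.5, 163.6]), (550, [121.4, 163.3]), (530, [119.1, 165.3]), (510, [123.4, 170.1]), (480, [135.2, 173.2])]
15 side b [(580, [140.5, 144.3]), (570, [125.0, 143.8]), (550, [133.9, 140.6]), (530, [133.8, 138.9]), (510, [134.9, 138.4]), (480, [126.4, 134.3])]
16 top y [(580, [157.0, 160.5]), (570, [156.6, 160.1]), (550, [92.1, 159.6]), (530, [93.0, 159.5]), (510, [93.5, 160.0]), (480, [95.3, 160.1])]
16 top b [(580, [143.2, 146.4]), (570, [140.0, 144.5]), (550, [137.0, 141.4]), (530, [133.5, 139.0]), (510, [133.0, 137.5]), (480, [129.4, 134.5])]
16 side y [(580, [154.0, 157.1]), (570, [154.0, 158.6]), (550, [106.4, 156.8]), (530, [94.7, 157.3]), (510, [122.2, 158.7]), (480, [126.9, 158.8])]
16 side b [(580, [141.6, 144.1]), (570, [123.6, 143.2]), (550, [136.5, 140.7]), (530, [131.9, 140.8]), (510, [133.7, 137.0]), (480, [126.0, 136.6])]
```

The hook's bottom is resting on the rail top (lip at ~156 instead of 144): it must go ~4–5 mm further back. Lift, shift and check.

Request:
apply_moves --motion '[{"jaw": -1, "xyz": [0, 0, -6], "twist": 0}, {"jaw": -1, "xyz": [0, 0, -10], "twist": 0}, {"jaw": -1, "xyz": [-0.5, 5, -10], "twist": 0}, {"jaw": -1, "xyz": [-0.5, 5, -10], "twist": 0}]'

```text
time: 16.77
ee_pos: [0.4207, 0.1985, 0.1264]
tcp_rot: [179.6, -1.4, 98.5]
wrist_force: [-1.1, -0.3, -1.3]
opening: 0.004
grasp_force: 60.8
```

```bash
python3 gap.py 17 8.7|grep -v "rail";python3 lip.py 17
```

```text
TCP f,l,z [445.9 132.6 126.4] [179.6  -1.4  98.5] 16.775
top yellow 1603 f [439.8 590.6] l [ 86. 170.] z [ 88.1 166. ]
   rect [514.3 125.5] [155.   85.1] 2.9
top R 1056 l [-23.  -22.2  72.7  73.7] f [444.4 584.5] ztop 145.4547841951381
side yellow 904 f [435.  586.7] l [ 80.  179.1] z [ 87.8 165. ]
   rect [511.8 136.4] [116.7 158.6] 88.0
side R 625 l [-29.2 -28.4  69.9  71. ] f [439.6 582.3] ztop 144.23913850109153
side L 201 l [191.1 194.9 293.  293.9] f [439.  557.6] ztop 139.863706607366
17 top y [(580, [155.6, 158.6]), (570, [134.5, 157.2]), (550, [92.4, 160.7]), (530, [95.7, 162.0]), (510, [99.6, 164.9]), (480, [101.4, 164.7])]
17 top b [(580, [142.6, 145.6]), (570, [139.5, 144.3]), (550, [136.2, 141.7]), (530, [134.9, 140.7]), (510, [133.2, 138.7]), (480, [127.5, 136.0])]
17 side y [(580, [154.2, 157.0]), (570, [137.7, 155.9]), (550, [111.5, 156.8]), (530, [100.3, 158.8]), (510, [129.3, 164.5]), (480, [141.5, 166.0])]
17 side b [(580, [141.7, 144.2]), (570, [124.7, 143.1]), (550, [133.9, 140.9]), (530, [135.7, 139.3]), (510, [134.0, 138.8]), (480, [126.4, 134.6])]
```

Request:
apply_moves --motion '[{"jaw": -1, "xyz": [0, 0, 4], "twist": 0}, {"jaw": -1, "xyz": [0, 0, 8], "twist": 0}, {"jaw": -1, "xyz": [0, 0, 12], "twist": 0}, {"jaw": -1, "xyz": [0, 0, 14], "twist": 0}]'

```text
time: 17.38
ee_pos: [0.4203, 0.1988, 0.112]
tcp_rot: [179.6, -1.4, 98.5]
wrist_force: [0.3, -0.0, -1.2]
opening: 0.0039
grasp_force: 60.9
```

```bash
python3 gap.py 18 8.7|grep "yell\|TCP";python3 lip.py 18
```

```text
TCP f,l,z [445.6 132.9 112. ] [179.6  -1.4  98.5] 17.375
top yellow 1542 f [439.7 590.2] l [ 86.1 169.2] z [ 75.6 152.7]
side yellow 842 f [434.4 587.1] l [ 80.9 181.4] z [ 76.4 150.8]
18 top y [(580, [143.7, 147.0]), (570, [120.1, 145.5]), (550, [80.2, 146.3]), (530, [82.3, 149.1]), (510, [85.5, 151.3]), (480, [87.6, 152.6])]
18 top b [(580, [143.1, 146.0]), (570, [139.6, 144.7]), (550, [137.1, 142.6]), (530, [135.9, 141.0]), (510, [131.9, 137.6]), (480, [127.2, 134.5])]
18 side y [(580, [142.0, 145.3]), (570, [125.7, 144.2]), (550, [87.1, 145.5]), (530, [84.7, 148.7]), (510, [85.5, 147.8]), (480, [132.3, 151.0])]
18 side b [(580, [141.2, 144.5]), (570, [124.8, 143.1]), (550, [134.6, 141.2]), (530, [135.1, 139.8]), (510, [132.4, 138.6]), (480, [127.4, 134.7])]
```

Lip is now at the blue bins' lip height (143.7 vs 143.1): seated. Now swing the nose down with a lighter grip.

Request:
apply_moves --motion '[{"jaw": -1, "xyz": [0, 0, 0], "twist": 0}, {"jaw": -1, "xyz": [0, 1, 5], "twist": 0}, {"jaw": -1, "xyz": [0, 2.5, 10], "twist": 0}, {"jaw": -1, "xyz": [0, 3.5, 14], "twist": 0}, {"jaw": -1, "xyz": [0, 4.5, 18], "twist": 0}]' --grip_force 20

```text
time: 18.1
ee_pos: [0.4241, 0.1995, 0.0939]
tcp_rot: [179.7, -1.3, 98.5]
wrist_force: [-9.0, -4.5, 3.1]
opening: 0.0039
grasp_force: 61.8
```

```bash
python3 gap.py 19 8.7|grep -v "rail";python3 lip.py 19
```

```text
TCP f,l,z [449.4 133.1  93.9] [179.7  -1.3  98.5] 18.1
top yellow 1442 f [445.5 589.6] l [ 86.5 167. ] z [ 70.3 146.1]
   rect [521.9 112.4] [159.4  77.8] 18.6
top R 1065 l [-23.1 -22.2  73.1  74.1] f [444.5 584.3] ztop 145.48419231544338
side yellow 781 f [440.5 586.3] l [ 80.4 180.4] z [ 69.4 145.3]
   rect [513.5 136.7] [113.1 149.8] 89.9
side R 634 l [-29.2 -27.8  69.5  70.8] f [439.4 582.4] ztop 144.59964884821477
side L 206 l [190.6 192.9 290.7 291.8] f [437.7 557.4] ztop 141.12029150661297
19 top y [(580, [143.2, 146.5]), (570, [107.5, 143.7]), (550, [76.3, 141.8]), (530, [75.8, 142.6]), (510, [75.7, 142.4]), (480, [74.7, 138.8])]
19 top b [(580, [142.7, 145.4]), (570, [138.6, 144.8]), (550, [137.0, 141.9]), (530, [135.8, 140.5]), (510, [133.8, 138.2]), (480, [128.2, 134.3])]
19 side y [(580, [141.6, 145.3]), (570, [116.4, 143.6]), (550, [75.8, 140.5]), (530, [74.5, 140.2]), (510, [76.5, 162.8]), (480, [126.2, 137.4])]
19 side b [(580, [141.5, 144.2]), (570, [125.6, 143.7]), (550, [135.6, 140.6]), (530, [134.8, 139.1]), (510, [132.4, 138.3]), (480, [128.0, 133.1])]
```

Request:
apply_moves --motion '[{"jaw": -1, "xyz": [0, -3, 2], "twist": 0}, {"jaw": -1, "xyz": [0, -3, 5], "twist": 0}, {"jaw": -1, "xyz": [0, -3, 7], "twist": 0}, {"jaw": -1, "xyz": [0, -3, 7], "twist": 0}]'

```text
time: 18.7
ee_pos: [0.4221, 0.1997, 0.0873]
tcp_rot: [179.6, -1.4, 98.5]
wrist_force: [0.1, -0.3, -0.1]
opening: 0.0039
grasp_force: 61.4
```

```bash
python3 gap.py 20 8.7|grep "yell\|TCP";python3 lip.py 20|grep y; python3 -c "
from h import *;o=sensors.get_obs();print(o['wrist_force'],o['torque'])"
```

```text
TCP f,l,z [447.4 133.5  87.3] [179.6  -1.4  98.5] 18.7
top yellow 1420 f [443.6 586.2] l [ 86.7 168.8] z [ 65.1 145.4]
side yellow 790 f [438.7 582.7] l [ 80.8 184.2] z [ 64.5 144.8]
20 top y [(580, [142.9, 146.2]), (570, [112.7, 144.1]), (550, [75.1, 141.5]), (530, [73.3, 139.3]), (510, [73.1, 138.2]), (480, [69.6, 134.2])]
20 side y [(580, [141.4, 144.7]), (570, [115.2, 142.3]), (550, [76.0, 140.1]), (530, [72.4, 138.7]), (510, [73.3, 166.8]), (480, [112.1, 135.6])]
[-0.75693996 -0.48760308  0.49904403] [-0.03763481 -0.13858092  0.01323057]
```

It hangs just like the blue bins now. Release, rise, and check.

Request:
apply_moves --motion '[{"jaw": -0.7, "xyz": [0, 0, 0], "twist": 0}, {"jaw": -0.4, "xyz": [0, 0, 0], "twist": 0}, {"jaw": -0.3, "xyz": [0, 0, -20], "twist": 0}, {"jaw": -0.3, "xyz": [0, 0, -70], "twist": 0}, {"jaw": 0, "xyz": [0, 0, -130], "twist": 0}]'

```text
time: 19.42
ee_pos: [0.421, 0.1962, 0.2181]
tcp_rot: [179.7, -1.3, 98.5]
wrist_force: [0.2, 0.4, 0.1]
opening: 0.0425
grasp_force: 0.0
```

```bash
python3 gap.py 21 8.7|grep -v rail;python3 lip.py 21; python3 t.py 377.5 -269 180 100.3
```

```text
TCP f,l,z [445.8 130.3 218.1] [179.7  -1.3  98.5] 19.425
top R 1038 l [-23.  -22.1  73.1  74.2] f [444.9 584.5] ztop 145.57246798393177
side R 591 l [-28.9 -27.8  69.8  71.5] f [439.9 582.4] ztop 145.2167915013118
side L 336 l [189.1 190.5 291.1 292.6] f [438.8 582.2] ztop 143.37845909197887
21 top y [(580, [143.3, 146.9]), (570, [112.1, 144.1]), (550, [73.0, 139.5]), (530, [72.0, 138.5]), (510, [69.9, 135.9]), (480, [67.1, 131.5])]
21 top b [(580, [142.6, 145.6]), (570, [139.9, 144.7]), (550, [136.8, 141.8]), (530, [134.9, 141.4]), (510, [132.3, 139.5]), (480, [128.6, 135.0])]
21 side y [(580, [140.9, 144.5]), (570, [114.5, 143.9]), (550, [89.3, 139.4]), (530, [85.7, 137.6]), (510, [82.7, 137.6]), (480, [89.8, 130.9])]
21 side b [(580, [140.9, 144.7]), (570, [124.5, 143.8]), (550, [135.4, 139.1]), (530, [135.5, 140.1]), (510, [131.2, 137.4]), (480, [126.1, 135.6])]
[-455.2, -115.0, 30.1] -0.031 toolz [0.011, 0.028, -1.0] at [423.2, 197.2, 223.8] [179.1, -1.5, 98.5] 19.525
```

Request:
apply_moves --motion '[{"jaw": 1, "xyz": [-60, -15, 0], "twist": -0.03}, {"jaw": 1, "xyz": [-120, -30, 0], "twist": -0.03}, {"jaw": 1, "xyz": [-180, -45, 0], "twist": -0.03}, {"jaw": 1, "xyz": [-240, -60, 0], "twist": -0.03}, {"jaw": 1, "xyz": [-300, -75, 0], "twist": -0.03}]'

```text
time: 20.15
ee_pos: [0.3914, -0.1131, 0.2097]
tcp_rot: [179.5, -1.3, 100.3]
wrist_force: [1.9, 0.5, -0.5]
opening: 0.0854
grasp_force: 0.0
```

```bash
python3 t.py 377.5 -269.5 90 100.3 377.5 -269.5 18 100.3
```

```text
[-154.2, -42.5, 115.8] -0.001 toolz [0.004, 0.024, -1.0] at [391.4, -113.1, 209.7] [179.5, -1.3, 100.3] 20.15
[-155.9, -43.1, 187.8] -0.001 toolz [0.004, 0.024, -1.0] at [391.4, -113.1, 209.7] [179.5, -1.3, 100.3] 20.15
```

Request:
apply_moves --motion '[{"jaw": 1, "xyz": [-60, -16, 0], "twist": 0}, {"jaw": 1, "xyz": [-115, -32, 20], "twist": 0}, {"jaw": 1, "xyz": [-155, -43, 60], "twist": 0}, {"jaw": 1, "xyz": [-155, -43, 110], "twist": 0}, {"jaw": 1, "xyz": [-155, -43, 120], "twist": 0}]'

```text
time: 20.78
ee_pos: [0.3758, -0.2675, 0.0827]
tcp_rot: [179.8, -1.6, 100.2]
wrist_force: [-0.1, 0.2, 0.9]
opening: 0.0853
grasp_force: 0.0
```

```bash
python3 t.py 377.5 -269.5 18 100.3
python3 - <<'E'
from m import *
np.set_printoptions(suppress=True,precision=1)
for n in("top","side"):
    im,d,P=snap(n,n+"22");P=P*1000
    M=((P[...,2]>28)&(P[...,2]<50)&(abs(P[...,0]-377)<60)&(abs(P[...,1]+270)<60)).astype(np.uint8);s=P[M>0]
    if len(s)>30: r=cv2.minAreaRect(s[:,:2].astype(np.float32));print(n,len(s),r)
E
```

```text
[-4.0, 1.1, 64.7] -0.002 toolz [-0.001, 0.028, -1.0] at [375.8, -267.5, 82.7] [179.8, -1.6, 100.2] 20.775
side 377 ((376.0466613769531, -271.94384765625), (57.55130386352539, 71.44017028808594), 9.784811019897461)
```

Request:
apply_moves --motion '[{"jaw": 1, "xyz": [-3, 1, 30], "twist": 0}, {"jaw": 1, "xyz": [-4, 1, 55], "twist": 0}, {"jaw": 1, "xyz": [-4, 1, 64], "twist": 0}, {"jaw": 0.4, "xyz": [-4, 1, 64], "twist": 0}, {"jaw": 0, "xyz": [-4, 1, 64], "twist": 0}]' --grip_force 30

```text
time: 21.5
ee_pos: [0.3803, -0.271, 0.0234]
tcp_rot: [179.5, -1.3, 100.3]
wrist_force: [-0.1, 0.1, -0.3]
opening: 0.0514
grasp_force: 0.0
```

Request:
apply_moves --motion '[{"jaw": 0, "xyz": [0, 0, 0], "twist": 0}, {"jaw": 0, "xyz": [0, 0, -20], "twist": 0}, {"jaw": 0, "xyz": [0, 0, -70], "twist": 0}, {"jaw": 0, "xyz": [0, 0, -130], "twist": 0}, {"jaw": 0, "xyz": [0, 0, -190], "twist": 0}]'

```text
time: 22.12
ee_pos: [0.3787, -0.2752, 0.2141]
tcp_rot: [179.5, -1.3, 100.3]
wrist_force: [0.5, -0.3, -0.4]
opening: 0.0429
grasp_force: 0.0
```

```bash
python3 - <<'E'
from m import *
np.set_printoptions(suppress=True,precision=1)
o=sensors.get_obs();p=np.array(o["ee_pos"])*1000;print(p,o["tcp_rot"],o["time"])
im,d,P=snap("side","side23");Q=P*1000-p
h,s,v=cv2.split(cv2.cvtColor(im,cv2.COLOR_RGB2HSV))
m=(d>0)&(np.linalg.norm(Q,axis=-1)<75)&(Q[...,2]<28)&((v>120)|((s>120)&((h<10)|(h>170))))
q=Q[m];a=np.radians(o["tcp_rot"][2]-90);f=q[:,0]*np.cos(a)+q[:,1]*np.sin(a);l=-q[:,0]*np.sin(a)+q[:,1]*np.cos(a)
print(len(q),"f",np.percentile(f,[1,50,99]),"l",np.percentile(l,[1,50,99]),"z",np.percentile(q[:,2],[1,3,50,97,99]))
# yellow bin now
for n in("side",):
    a=np.radians(8.7);F=P*1000;f=F[...,0]*np.cos(a)+F[...,1]*np.sin(a);l=-F[...,0]*np.sin(a)+F[...,1]*np.cos(a);z=F[...,2]
    y=mask(im,"y")&(d>0)&(z>55)&(z<160)&(l>60)&(l<210)&(f>400);print("yellow f",np.percentile(f[y],[.5,99.5]),"l",np.percentile(l[y],[.5,99.5]),"z",np.percentile(z[y],[1,99]))
E
python3 t.py 428 201 230 98.5
```

```text
[ 378.7 -275.2  214.1] [179.5  -1.3 100.3] 22.125
1 f [-28. -28. -28.] l [-13.4 -13.4 -13.4] z [20.9 20.9 20.9 20.9 20.9]
yellow f [440.4 581.3] l [ 80.8 194.6] z [ 62.5 144.2]
[461.2, 132.2, 1.3] 0.031 toolz [0.012, 0.018, -1.0] at [380.0, -276.3, 222.0] [179.2, -0.9, 100.3] 22.175
```

The fingers closed on nothing; let me look.

Run:
```python
from m import *
np.set_printoptions(suppress=True,precision=1)
for n in("top","side"):
    im,d,P=snap(n,n+"24");P=P*1000
    M=((P[...,2]>25)&(P[...,2]<60)&(d>0)&(abs(P[...,0]-377)<90)&(abs(P[...,1]+270)<90)).astype(np.uint8);k,l,st,c=cv2.connectedComponentsWithStats(M)
    for i in range(1,k):
        if st[i,4]>40: s=P[l==i];r=cv2.minAreaRect(s[:,:2].astype(np.float32));print(n,st[i,4],c[i],r,np.percentile(s[:,2],[50,98]))
a=cv2.imread("pics/side24.png")[200:320,240:400];b=cv2.imread("pics/top24.png")[200:320,270:430]
cv2.imwrite("pics/k24.png",np.hstack([cv2.resize(x,(400,300),interpolation=cv2.INTER_CUBIC) for x in(a,b)]))
```

```text
side 433 [299.9 274.3] ((376.4967956542969, -271.84197998046875), (59.211273193359375, 71.33425903320312), 8.724095344543457) [36.3 41. ]
```

View pics/k24.png

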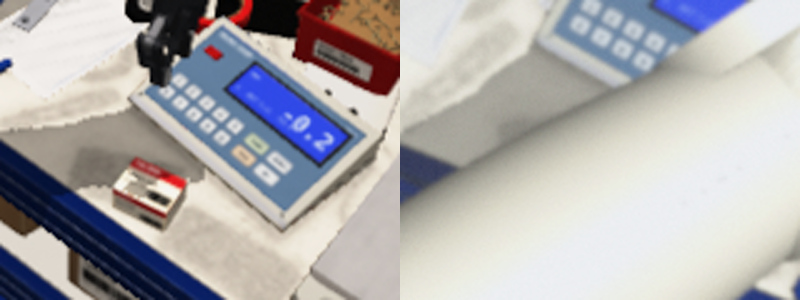

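The crop shows the carton unmoved at (150,193) and the gripper above with fingertips at about (158,85). I compare the seen fingertip height with the reported TCP.

Run:
```python
from m import *
np.set_printoptions(suppress=True,precision=1)
o=sensors.get_obs();p=np.array(o["ee_pos"])*1000;print(p,o["tcp_rot"],o["opening"],o["time"])
im,d,P=snap("side","side25");P=P*1000;Q=P-p
v=im.max(-1)
m=(d>0)&(v<110)&(abs(Q[...,0])<60)&(abs(Q[...,1])<60)&(Q[...,2]>-40)&(Q[...,2]<90)
a=np.radians(o["tcp_rot"][2]-90);f=Q[...,0]*np.cos(a)+Q[...,1]*np.sin(a);l=-Q[...,0]*np.sin(a)+Q[...,1]*np.cos(a);z=Q[...,2]
for lo in range(-40,90,10):
    w=m&(z>=lo)&(z<lo+10)
    if w.sum()>2: print(lo,w.sum(),"f",np.percentile(f[w],[5,95]),"l",np.percentile(l[w],[5,95]))
print("zmin",np.percentile(z[m],[0,1,5]))
```

```text
[ 380.  -276.2  215.5] [179.3  -1.1 100.3] 0.04270806142106782 22.275
10 9 f [-28.5  22.4] l [-10.    6.3]
20 29 f [-37.1  22.6] l [-13.2   1.1]
30 35 f [-37.9  21.9] l [-14.    1.5]
40 17 f [-37.   21.6] l [-13.4   0. ]
50 10 f [-35.4  25.1] l [-16.2  -6.6]
60 49 f [-55.6  27.7] l [-16.3   6.3]
70 35 f [-58.3  43.4] l [-16.5   5.1]
80 58 f [-62.1  15. ] l [-20.2   0. ]
zmin [12.4 16.9 21.3]
```

Run:
```python
from m import *
np.set_printoptions(suppress=True,precision=1)
o=sensors.get_obs();p=np.array(o["ee_pos"])*1000
im=cv2.imread("pics/side25.png")[:,:,::-1];d=np.load("pics/side25.npy");P=pts("side",d)*1000;Q=P-p
m=(d>0)&(abs(Q[...,0])<70)&(abs(Q[...,1])<70)&(Q[...,2]>-40)&(Q[...,2]<40)
v,u=np.where(m);a=np.radians(o["tcp_rot"][2]-90);f=Q[...,0]*np.cos(a)+Q[...,1]*np.sin(a);l=-Q[...,0]*np.sin(a)+Q[...,1]*np.cos(a)
print(m.sum())
for i in range(0,len(v),max(1,len(v)//30)): print(u[i],v[i],im[v[i],u[i]],f[v[i],u[i]].round(),l[v[i],u[i]].round(),Q[v[i],u[i],2].round())
K,R,t=cam("side")
for s in(-.0215,.0215):
  for dz in(-.017,0,.02,.05):
    c=K@(R@(p/1000+np.array([np.cos(a)*s,np.sin(a)*s,dz]))+t);print(s,dz,c[:2]/c[2])
```

```text
70
312 219 [15 14 15] 18.0 -5.0 36.0
314 219 [14 14 14] 22.0 -9.0 35.0
316 219 [109 109 107] 22.0 -15.0 37.0
312 220 [15 14 15] 22.0 -4.0 28.0
314 220 [14 13 14] 18.0 -11.0 35.0
316 220 [ 95  99 106] 23.0 -15.0 33.0
311 221 [14 14 14] 21.0 -2.0 24.0
313 221 [14 13 14] 18.0 -9.0 30.0
315 221 [52 50 48] 23.0 -12.0 28.0
310 222 [38 36 34] 21.0 0.0 19.0
312 222 [14 14 14] 18.0 -6.0 25.0
314 222 [17 16 17] 20.0 -11.0 25.0
312 223 [38 35 34] 24.0 -4.0 15.0
314 223 [43 40 37] 21.0 -11.0 22.0
308 229 [ 85  92 102] -23.0 -14.0 39.0
300 230 [17 17 18] -36.0 2.0 39.0
307 230 [89 86 84] -26.0 -13.0 39.0
299 231 [92 87 84] -28.0 8.0 24.0
301 231 [17 17 19] -35.0 -1.0 36.0
303 231 [16 17 18] -35.0 -6.0 39.0
305 231 [43 42 43] -32.0 -10.0 39.0
307 231 [ 98 100 104] -28.0 -14.0 37.0
300 232 [17 18 19] -38.0 1.0 34.0
302 232 [20 19 22] -32.0 -2.0 30.0
304 232 [19 20 22] -37.0 -10.0 40.0
306 232 [85 84 83] -30.0 -12.0 34.0
300 233 [17 17 19] -38.0 0.0 30.0
302 233 [21 22 24] -33.0 -3.0 27.0
304 233 [23 23 24] -34.0 -9.0 33.0
306 233 [82 81 80] -30.0 -13.0 30.0
301 234 [83 79 75] -26.0 2.0 15.0
303 234 [16 16 17] -37.0 -8.0 30.0
305 234 [63 62 63] -28.0 -9.0 23.0
307 234 [108 112 116] -25.0 -14.0 23.0
305 235 [83 82 82] -28.0 -10.0 20.0
-0.0215 -0.017 [301.8 241.3]
-0.0215 0 [302.3 237. ]
-0.0215 0.02 [302.8 231.8]
-0.0215 0.05 [303.7 223.8]
0.0215 -0.017 [309.2 231.1]
0.0215 0 [309.7 226.8]
0.0215 0.02 [310.3 221.6]
0.0215 0.05 [311.3 213.6]
```

Fingertips sit ~20 mm higher than nominal with the jaws open, so I go lower (TCP z≈10, still safe nominally) and retry.

```bash
python3 t.py 376 -268.5 60 99.5 376 -268.5 10 99.5
```

```text
[4.4, -3.5, 153.3] 0.013 toolz [0.006, 0.023, -1.0] at [379.4, -275.7, 213.2] [179.4, -1.2, 100.2] 22.325
[3.4, -4.0, 203.3] 0.013 toolz [0.006, 0.023, -1.0] at [379.4, -275.7, 213.2] [179.4, -1.2, 100.2] 22.325
```

Request:
apply_moves --motion '[{"jaw": 1, "xyz": [4, -3, 55], "twist": 0.01}, {"jaw": 1, "xyz": [4, -3.5, 110], "twist": 0.01}, {"jaw": 1, "xyz": [4, -4, 155], "twist": 0.01}, {"jaw": 1, "xyz": [3.5, -4, 180], "twist": 0.01}, {"jaw": 1, "xyz": [3.5, -4, 192], "twist": 0.01}]'

```text
time: 22.95
ee_pos: [0.3736, -0.2668, 0.0173]
tcp_rot: [179.7, -1.5, 99.7]
wrist_force: [-0.0, 0.3, 0.6]
opening: 0.0854
grasp_force: 0.0
```

Request:
apply_moves --motion '[{"jaw": 1, "xyz": [0, 0, 6], "twist": 0}, {"jaw": 1, "xyz": [0, 0, 10], "twist": 0}, {"jaw": 0.5, "xyz": [0, 0, 10], "twist": 0}, {"jaw": 0.2, "xyz": [0, 0, 10], "twist": 0}, {"jaw": 0.1, "xyz": [0, 0, 10], "twist": 0}]'

```text
time: 23.58
ee_pos: [0.3756, -0.2679, 0.0108]
tcp_rot: [179.5, -1.3, 99.7]
wrist_force: [0.1, 0.6, 5.4]
opening: 0.0547
grasp_force: 32.5
```

Gripped (54.7 mm, 32 N). Lift and check.

Request:
apply_moves --motion '[{"jaw": 0, "xyz": [0, 0, 0], "twist": 0}, {"jaw": 0, "xyz": [0, 0, -15], "twist": 0}, {"jaw": 0, "xyz": [0, 0, -65], "twist": 0}, {"jaw": 0, "xyz": [0, 0, -125], "twist": 0}, {"jaw": 0, "xyz": [0, 0, -185], "twist": 0}]' --grip_force 35

```text
time: 24.2
ee_pos: [0.3739, -0.2719, 0.1973]
tcp_rot: [179.6, -1.3, 99.7]
wrist_force: [2.1, -1.2, -2.0]
opening: 0.0546
grasp_force: 38.6
```

```bash
python3 - <<'E'
from m import *
np.set_printoptions(suppress=True,precision=1)
o=sensors.get_obs();p=np.array(o["ee_pos"])*1000;print(p,o["tcp_rot"],o["time"],o["opening"])
im,d,P=snap("side","side26");Q=P*1000-p
v=im.max(-1).astype(int)
m=(d>0)&(abs(Q[...,0])<70)&(abs(Q[...,1])<70)&(Q[...,2]>-50)&(Q[...,2]<55)&(v>125)
q=Q[m];a=np.radians(o["tcp_rot"][2]-90);f=q[:,0]*np.cos(a)+q[:,1]*np.sin(a);l=-q[:,0]*np.sin(a)+q[:,1]*np.cos(a)
print(len(q),"f",np.percentile(f,[1,50,99]),"l",np.percentile(l,[1,50,99]),"z",np.percentile(q[:,2],[1,3,50,97,99]))
E
python3 t.py 428 201 230 98.7
```

```text
[ 373.9 -271.9  197.3] [179.6  -1.3  99.7] 24.2 0.05459757535648518
258 f [-31.6  -4.7  27.4] l [-39.2 -23.6  29.6] z [-11.3  -8.2  24.9  29.5  30.6]
[458.9, 131.8, -15.3] 0.017 toolz [0.011, 0.018, -1.0] at [375.4, -273.2, 205.3] [179.2, -0.9, 99.7] 24.25
```

The carton is held level, top ~28 mm above and bottom ~11 mm below the TCP. Carry it over the bin.

Request:
apply_moves --motion '[{"jaw": 0, "xyz": [50, 15, -15], "twist": 0.017}, {"jaw": 0, "xyz": [110, 35, -20], "twist": 0.017}, {"jaw": 0, "xyz": [170, 55, -20], "twist": 0.017}, {"jaw": 0, "xyz": [230, 78, -20], "twist": 0.017}, {"jaw": 0, "xyz": [285, 100, -20], "twist": 0.017}]'

```text
time: 24.88
ee_pos: [0.4247, 0.0268, 0.2231]
tcp_rot: [179.5, -1.3, 98.7]
wrist_force: [1.2, 0.5, -2.0]
opening: 0.0546
grasp_force: 38.6
```

```bash
python3 t.py 483.7 210.4 210 98.7
```

```text
[172.2, 85.9, 17.9] -0.0 toolz [0.004, 0.024, -1.0] at [424.7, 26.8, 223.1] [179.5, -1.3, 98.7] 24.875
```

Request:
apply_moves --motion '[{"jaw": 0, "xyz": [50, 25, 0], "twist": 0}, {"jaw": 0, "xyz": [105, 52, 0], "twist": 0}, {"jaw": 0, "xyz": [150, 75, 0], "twist": 0}, {"jaw": 0, "xyz": [172, 86, 5], "twist": 0}, {"jaw": 0, "xyz": [172, 86, 18], "twist": 0}]'

```text
time: 25.5
ee_pos: [0.4842, 0.2093, 0.2087]
tcp_rot: [179.6, -1.3, 98.8]
wrist_force: [0.1, -0.7, -2.2]
opening: 0.0547
grasp_force: 38.6
```

```bash
python3 - <<'E'
from m import *
np.set_printoptions(suppress=True,precision=1)
o=sensors.get_obs();p=np.array(o["ee_pos"])*1000;a=np.radians(8.7)
F=lambda q:(q[...,0]*np.cos(a)+q[...,1]*np.sin(a),-q[...,0]*np.sin(a)+q[...,1]*np.cos(a),q[...,2])
print("TCP",np.array(F(p)),o["tcp_rot"],o["time"],o["wrist_force"])
for n in("side","top"):
    im,d,P=snap(n,n+"27");f,l,z=F(P*1000);tf,tl,tz=F(p);v=im.max(-1)
    y=mask(im,"y")&(d>0)&(z>55)&(z<160)&(abs(l-tl)<75)&(f>400)
    if y.sum()>40: print(n,"yellow",y.sum(),"f",np.percentile(f[y],[.5,99.5]),"l",np.percentile(l[y],[.5,99.5]))
    c=(d>0)&(abs(f-tf)<45)&(abs(l-tl)<50)&(z>tz-16)&(z<tz+32)&(v>100)
    if c.sum()>30: print(n,"carton",c.sum(),"f",np.percentile(f[c],[1,99]),"l",np.percentile(l[c],[1,99]),"z",np.percentile(z[c],[1,99]))
E
python3 t.py 483.7 210.4 120 98.7 483.7 210.4 88 98.7
```

```text
TCP [510.3 133.6 208.7] [179.6  -1.3  98.8] 25.5 [ 0.1 -0.7 -2.2]
side yellow 1072 f [440.  579.4] l [ 80.8 182.3]
side carton 328 f [477.6 538.2] l [ 92.3 163.1] z [197.1 237.9]
top yellow 1480 f [443.9 585.8] l [ 86.  181.3]
top carton 388 f [480.9 536.2] l [ 96.9 133.7] z [196.3 236.8]
[1.0, 0.6, 87.3] -0.0 toolz [0.001, 0.023, -1.0] at [483.2, 207.4, 207.2] [179.8, -1.3, 98.7] 25.6
[0.2, 0.5, 119.3] -0.0 toolz [0.001, 0.023, -1.0] at [483.2, 207.4, 207.2] [179.8, -1.3, 98.7] 25.6
```

Request:
apply_moves --motion '[{"jaw": 0, "xyz": [2, 0, 15], "twist": 0}, {"jaw": 0, "xyz": [1.5, 0, 45], "twist": 0}, {"jaw": 0, "xyz": [1.5, 0, 75], "twist": 0}, {"jaw": 0, "xyz": [1, 0, 95], "twist": 0}, {"jaw": 0, "xyz": [1, 0, 105], "twist": 0}]'

```text
time: 26.22
ee_pos: [0.4835, 0.2108, 0.1026]
tcp_rot: [179.7, -1.3, 98.6]
wrist_force: [-0.1, -0.4, -1.5]
opening: 0.054
grasp_force: 38.6
```

Request:
apply_moves --motion '[{"jaw": 0, "xyz": [0, 0, 4], "twist": 0}, {"jaw": 0, "xyz": [0, 0, 8], "twist": 0}, {"jaw": 0, "xyz": [0, 0, 11], "twist": 0}, {"jaw": 0, "xyz": [0, 0, 13], "twist": 0}]'

```text
time: 26.72
ee_pos: [0.4844, 0.2122, 0.0911]
tcp_rot: [179.6, -1.4, 98.7]
wrist_force: [-0.2, 0.9, -1.7]
opening: 0.0547
grasp_force: 38.6
```

```bash
python3 gap.py 28 8.7|grep -v rail
```

```text
TCP f,l,z [510.9 136.5  91.1] [179.6  -1.4  98.7] 26.725
top yellow 895 f [443.5 585. ] l [ 86.  154.4] z [ 62.4 146.9]
   rect [514.7 121.6] [143.2  71.9] 0.3
top R 1079 l [-23.1 -22.2  73.4  74.4] f [444.3 584.1] ztop 146.23743870498328
side yellow 587 f [438.9 582. ] l [ 80.  183.5] z [ 63.4 146.5]
   rect [512.5 137.1] [117.2 147.8] 89.2
side R 631 l [-28.7 -27.8  69.4  71.4] f [439.3 583.1] ztop 144.7227321256892
side L 386 l [190.2 191.5 290.7 292.3] f [439.  582.4] ztop 144.51254719445592
```

Request:
apply_moves --motion '[{"jaw": 0, "xyz": [0, 0, 2], "twist": 0}, {"jaw": 0, "xyz": [0, 0, 4], "twist": 0}, {"jaw": 0, "xyz": [0, 0, 5], "twist": 0}, {"jaw": 0, "xyz": [0, 0, 5], "twist": 0}]'

```text
time: 27.32
ee_pos: [0.4842, 0.2123, 0.0859]
tcp_rot: [179.6, -1.4, 98.7]
wrist_force: [0.1, 0.3, -1.9]
opening: 0.0543
grasp_force: 38.6
```

Request:
apply_moves --motion '[{"jaw": 0, "xyz": [0, 0, 1], "twist": 0}, {"jaw": 0, "xyz": [0, 0, 2], "twist": 0}, {"jaw": 0, "xyz": [0, 0, 2], "twist": 0}]'

```text
time: 27.7
ee_pos: [0.4842, 0.2123, 0.0839]
tcp_rot: [179.6, -1.4, 98.7]
wrist_force: [-0.4, -0.3, -0.8]
opening: 0.0543
grasp_force: 38.6
```

Request:
apply_moves --motion '[{"jaw": 0, "xyz": [0, 0, 1], "twist": 0}, {"jaw": 0, "xyz": [0, 0, 2], "twist": 0}, {"jaw": 0, "xyz": [0, 0, 2.5], "twist": 0}, {"jaw": 0, "xyz": [0, 0, 2.5], "twist": 0}]'

```text
time: 28.2
ee_pos: [0.4844, 0.2125, 0.0833]
tcp_rot: [179.5, -1.4, 98.7]
wrist_force: [-6.5, -2.4, 11.7]
opening: 0.0543
grasp_force: 40.1
```

Contact (≈12 N). Ease up, release and rise.

Request:
apply_moves --motion '[{"jaw": 0, "xyz": [0, 0, -1.5], "twist": 0}, {"jaw": 0.4, "xyz": [0, 0, -1.5], "twist": 0}, {"jaw": 0.55, "xyz": [0, 0, -1.5], "twist": 0}, {"jaw": 0.55, "xyz": [-0.2, 0, -8], "twist": 0}, {"jaw": 0.55, "xyz": [-0.5, 0, -25], "twist": 0}]'

```text
time: 28.82
ee_pos: [0.4839, 0.2111, 0.1067]
tcp_rot: [179.7, -1.3, 98.7]
wrist_force: [0.5, -0.3, -0.1]
opening: 0.0661
grasp_force: 0.0
```

Request:
apply_moves --motion '[{"jaw": 0.55, "xyz": [0.5, 0, -25], "twist": 0}, {"jaw": 0.55, "xyz": [1, 0, -65], "twist": 0}, {"jaw": 0.55, "xyz": [1, 0, -110], "twist": 0}, {"jaw": 0.55, "xyz": [0, -50, -140], "twist": 0}, {"jaw": 0.55, "xyz": [-30, -100, -140], "twist": 0}]'

```text
time: 29.45
ee_pos: [0.3892, 0.1636, 0.2483]
tcp_rot: [179.4, -1.4, 98.8]
wrist_force: [-1.0, -1.2, 0.8]
opening: 0.0664
grasp_force: 0.0
```

Request:
apply_moves --motion '[{"jaw": 0.55, "xyz": [-60, -20, 0], "twist": 0}, {"jaw": 0.55, "xyz": [-120, -40, 0], "twist": 0}, {"jaw": 0.55, "xyz": [-180, -40, 0], "twist": 0}, {"jaw": 0.55, "xyz": [-240, -40, 0], "twist": 0}, {"jaw": 0.55, "xyz": [-290, -40, 0], "twist": 0}]'

```text
time: 30.08
ee_pos: [0.3937, -0.1318, 0.2393]
tcp_rot: [179.5, -1.3, 98.6]
wrist_force: [1.0, 1.0, -0.2]
opening: 0.0663
grasp_force: 0.0
```

```bash
python3 gap.py 29 8.7|grep -v rail;python3 lip.py 29
python3 - <<'E'
import cv2,numpy as np
a=cv2.imread("pics/top29.png")[80:240,90:303];b=cv2.imread("pics/side29.png")[120:240,180:340]
cv2.imwrite("pics/g29.png",np.hstack([cv2.resize(x,(400,300),interpolation=cv2.INTER_CUBIC) for x in(a,b)]))
E
```

```text
TCP f,l,z [ 369.2 -189.9  239.3] [179.5  -1.3  98.6] 30.075
top L 1992 l [-22.6 -21.  290.9 292.2] f [444.  584.9] ztop 145.89960584624475
side L 901 l [-28.7 -27.2 288.7 291. ] f [439.1 583.1] ztop 145.42117676537143
29 top y [(580, [142.9, 146.2]), (570, [112.1, 143.8]), (550, [75.8, 140.7]), (530, [131.7, 140.1]), (510, [130.6, 138.7]), (480, [68.9, 132.6])]
29 top b [(580, [142.8, 145.6]), (570, [139.7, 144.3]), (550, [137.3, 141.8]), (530, [135.9, 139.9]), (510, [133.5, 138.1]), (480, [129.4, 135.6])]
29 side y [(580, [141.9, 145.5]), (570, [115.2, 142.9]), (550, [131.9, 141.7]), (530, [122.5, 136.9]), (510, [121.6, 135.7]), (480, [95.7, 131.3])]
29 side b [(580, [141.7, 145.2]), (570, [129.1, 143.9]), (550, [137.9, 140.0]), (530, [136.5, 140.0]), (510, [135.0, 138.1]), (480, [128.8, 133.8])]
```

View pics/g29.png

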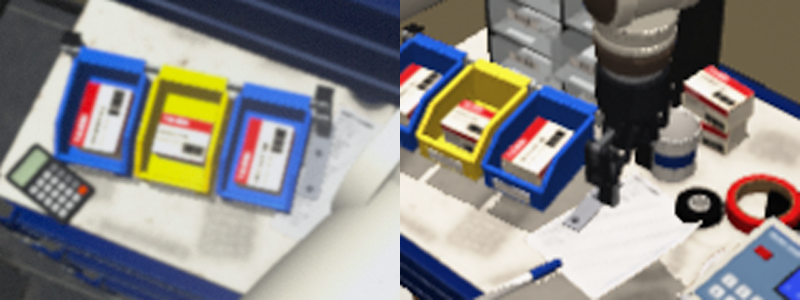

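The yellow bin hangs evenly between the two blue bins (top crop (182,130)). The carton lies on its floor at (180,137), and the arm is clear. Handing in.

```bash
python3 -c "
from workcell import bot
print(bot.job_done())"
```

```text
the job is handed in; nothing more can be done
None
```

The yellow bin was set upright, released, taken again by its front wall and hung by its rear lip in the gap. The card box was then set on its floor, and the job was handed in at about 30 s with the arm clear and both blue bins still hanging where they were; the hand-in returned no verdict.

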